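# Set the clearance of a roller swivel bearing

## Robot

A 7-joint arm with a two-finger parallel gripper is mounted at the origin on a cart in front of the work surface, level with it; the furniture and walls round the work are solid. World frame = base frame: x ahead of the robot, y to its left, z up, the work surface at z = 0. Lengths are in m, angles in rad, forces in N, time in s.
With the tool pointing down it reaches from about 0.35 to 0.9 m from the base axis. Payload 8.1 kg.
Tool frame: the origin (TCP) lies on the centre line of the jaws, within the pads' length; the fingertips stand 14 mm ahead of it and the grasp point (between the pads) lies 5 mm behind it; z points along the fingers, y is the direction in which the jaws open and shut (so a half turn about z gives the same grasp; the last joint's range is limited). The gripper opens to 92 mm and grips with 3 to 60 N. Pads are 19 mm wide; open, the fingers measure 130 mm over their backs; the gripper's body (75 mm by 190 mm) begins 47 mm behind the grasp point.
Start: joints at [1.146, 0.434, 0.025, 1.573, -0.012, 1.134, -0.075], TCP at [0.198, -0.593, 0.241] pointing down, gripper open.
Joint ranges: [-2.62, 2.62], [-0.44, 2.09], [-1.27, 1.32], [0.08, 2.57], [-1.32, 4.46], [0.12, 2], [-2.74, 2.74]. Speed limits (rad/s): [2.22, 2.22, 3.01, 3.01, 3.14, 3.14, 3.14].

## Interface

Orientations are given as a rotation vector (axis times angle).
In Python, from cell import arm, optics gives the robot as it stands.
- The arm moves only by the shell command python3 -m creep 'ROWS' [FORCE]. ROWS is JSON, a list of rows, each an object with "translation": the shift along the tool's x, y, z in m, a list of three; "rot": the turn, a rotation vector about the tool's x, y, z in degrees, a list of three; "jaw": the finger opening in m, from 0 to 0.0918. In form: [{"translation": [x, y, z], "rot": [wx, wy, wz], "jaw": jaw}, ...]. A call has 1 to 12 rows; each row shifts and turns the commanded pose from where the row before left it, along the tool's axes as they then stand; what a row does not reach is not made up. A row lasts 1/12 s, in which the tool goes at most 41.7 mm and 7.16 degrees, less where a joint would pass 70% of its speed; a pose out of reach is approached as far as the arm can. A call is refused whole if a number of a shift passes 0.0417 or a number of a turn 7.16, either way. A call with a gripper value outside its range is refused whole. The fingers move at their own pace and stop on an object; FORCE is the grip in N (left out, the last holds). Time passes only in rows, so rows that do not move let the fingers close. It gives the time, the measured TCP pose, the force and the opening at its end, in the units of the state.
- arm.observe(): the state, without advancing time (a new reading comes with each control period).
- optics.get_image(name): name is "side" or "top" or "wrist"; returns the picture (480x640x3 uint8, red, green, blue); there is no depth.
- optics.camera_info(name): a dict with "fx", "fy", "cx", "cy" (pixels), "R" (3x3) and "t" (3): a world point X has camera coordinates R X + t. Camera axes: x right, y down, z forward; pixel columns grow to the right and rows downward; lengths in m; the calibration is good to about 2 mm. A picture is of the moment at which its call begins: read the wrist's pose just before it. camera_info takes no time and is no camera call; for the wrist camera it gives the pose at the moment of the call.
- arm.sign_off(): hands the job in, once; it reports no verdict.
Trained networks look in the newest picture that a camera, given by its name, has taken for a name from the list of things; names that differ only in an ending like _2 or _b are one class to them, and where a whole thing is asked for, a point or a joint stands for the part that bears it (a point fixed in the world has none). Each returns a list of dicts, best first, with "score" (0 to 1); they miss things now and then, are a little off and sometimes report something else, mostly with a low value. They report only what shows in the picture. A call takes as long as a camera call. They do not tell look-alikes from the thing itself.
- optics.boxes_of(camera, thing): "location" ([column, row] in pixels, amid what is visible of it).
- optics.pinpoint(camera, thing): "location" ([column, row] in pixels: a listed point, or the origin of a listed thing).
The state is a dict: "clock": time; "joints": joint angles; "dq": joint speeds; "joint_efforts": joint torques, N m; "position": TCP position; "ee_rot": TCP orientation; "force": force on the tool from outside, world axes, zero at the start; "ft_torque": the same for the moment, N m; "width": opening from 0.0 (shut) to 1.0 (fully open).
Only numpy, scipy, OpenCV 4.12 (cv2) and the standard library are available. Lean on these libraries where they do the work, as an engineer would, in place of code of your own. Each camera call takes 0.05 s, during which the arm holds its last target.

## Task

The round swivel bearing bolted to the bench lacks two of its four rollers: take the two loose steel rollers and stand them, one at a time, in its two empty pockets, right down, and let go of them. Then turn the winged thumbscrew in the middle of the bearing clockwise (seen from above) until it seats, so that it turns no further, and back it off a quarter turn. Finish while still gripping the thumbscrew's wings at that setting, and leave the glue bottles, the tape measure and the small pots where they are.

Things in the scene. Friction and masses are not known exactly. Their poses are not given: they have to be found in the camera images.
- swivel: bearing fixed to the bench, any yaw: dark disc 172 mm across, 10 thick; four cups 64 mm from its axis at 45, 135 (empty), 225, 315 degrees (filled, roller tops 70 above bench; they stay) anticlockwise from its x axis. Origin: underside centre, on the axis; z up. Two bright ribs on the disc lie along its x axis: wings along the ribs = seated.
- pocket0 (a point): mouth centre of an empty pocket: round cup, bore 26 mm, outside 38, 24 deep, mouth 34 above the bench. A seated roller sticks out 36 mm (its centre 6 above this point). Either roller fits either pocket. Beside it along the circle round the bearing's axis there is room for fingers; the thumbscrew is inward. This one at 45 degrees from the bearing's x axis.
- pocket1 (a point): mouth centre of an empty pocket: round cup, bore 26 mm, outside 38, 24 deep, mouth 34 above the bench. A seated roller sticks out 36 mm (its centre 6 above this point). Either roller fits either pocket. Beside it along the circle round the bearing's axis there is room for fingers; the thumbscrew is inward. This one at 135 degrees from the bearing's x axis.
- roller_a_mid (a point): plain upright steel roller (cylinder) standing loose on the bench, 20 mm diameter, 60 mm long, 0.14 kg (varies), 2 mm chamfer at both ends; either end may be up. This point is its centre, 30 mm from either end; z is its axis.
- roller_b_mid (a point): plain upright steel roller (cylinder) standing loose on the bench, 20 mm diameter, 60 mm long, 0.14 kg (varies), 2 mm chamfer at both ends; either end may be up. This point is its centre, 30 mm from either end; z is its axis.
- wings (a point): centre of the flat upright wings of the steel thumbscrew, on the bearing's axis, 94 mm above the bench. The wings are one blade 54 mm long (along this point's x), 9 mm thick (along y) and 32 mm tall, from 78 to 110 mm above the bench, clear above the rollers; pinch across the thickness.
- adjuster (a joint): turn of the thumbscrew in rad, growing clockwise from above: 0 = seated at a hard stop, wings along the bearing's x axis; starts at -1.2 to -0.5 (unscrewed); a quarter turn back from the seat is -1.57; can unscrew to -3. Friction 0.06 N m; stays where it is left; does not rise noticeably.
- glue_small0: small glue bottle with a cone nozzle, 52 mm across, 131 tall, right of the work; loose, leave alone. Origin: centre of its underside.
- glue_small1: small glue bottle with a cone nozzle, 48 mm across, 131 tall, behind and right of the work; loose, leave alone. Origin: centre of its underside.
- tape_measure: tape measure, 61 x 76 x 66 mm tall, behind and left of the bearing; loose, leave alone. Origin: centre of its underside.
- paste_pot1: small round pot with lid, 37 mm across, 20 tall, at the left; loose, leave alone. Origin: centre of its underside.
- paste_pot2: small round pot with lid, 41 mm across, 28 tall, at the left; loose, leave alone. Origin: centre of its underside.
Things that resemble listed ones, but are neither listed nor needed, are in the scene too. What is shaped like the part that bears roller_a_mid but green is not meant.

How it is judged:
By the outcome, as a careful person would: the job done as asked, in the order asked, and still so for the second after the job is handed in, while the arm keeps its last pose, push and grip.
It also fails if it takes over 72 s, if anything falls off the work surface, if the arm or the gripper's body presses on something with over 40 N, if the wrist force passes 120 N, or if a joint passes its speed limit or range.

## Working session

There is one attempt and no reset: what is moved stays moved. The work goes in short steps, Python scripts to look and compute and a shell command to move; the robot and the scene stay as the last step left them, time stands still between calls to the robot, and variables do not carry over. Pictures are saved under pics/ and viewed, and the job is handed in when it is done.

```bash
ls; mkdir -p pics; python3 - <<'E'
from cell import arm, optics
import cv2
s=arm.observe();print(s)
for n in ("side","top","wrist"):
    im=optics.get_image(n);cv2.imwrite(f"pics/{n}0.png",im[:,:,::-1])
    c=optics.camera_info(n);print(n,c)
E
```

```text
pics
{'clock': 0.0, 'joints': array([ 1.14638571,  0.43519191,  0.02496178,  1.5740894 , -0.01158844,
        1.13401211, -0.07509827]), 'dq': array([-2.08550745e-03, -2.12411018e-03,  3.72025472e-04,  1.28158421e-05,
        1.51660204e-03, -3.97117584e-04,  1.14977157e-03]), 'joint_efforts': array([ 5.39953035e-04, -6.67842722e+01,  9.84982364e-01, -3.14456785e+01,
       -6.06981455e-02,  4.29401826e-02,  9.22934169e-05]), 'position': array([ 0.19747274, -0.59246624,  0.23996712]), 'ee_rot': array([-3.09953867e+00, -5.02997206e-01,  6.16540187e-04]), 'force': array([0.50829266, 0.2054365 , 0.77108501]), 'ft_torque': array([-0.01240788,  0.07072914,  0.03100677]), 'width': 1.0002374433524164}
side {'fx': 481.0496250820745, 'fy': 481.0496250820745, 'cx': 318.72795019169683, 'cy': 237.04983796154295, 'R': array([[-0.86867589, -0.49506214,  0.01776708],
       [-0.27263902,  0.44783396, -0.8515355 ],
       [ 0.41360629, -0.74455236, -0.52399582]]), 't': array([0.45505596, 0.25981799, 0.86320733])}
top {'fx': 492.1271253112407, 'fy': 492.1271253112407, 'cx': 326.8845859999384, 'cy': 234.77246346417226, 'R': array([[-0.02232317, -0.99936634, -0.0277237 ],
       [-0.99122627,  0.02573788, -0.12964585],
       [ 0.13027724,  0.02458635, -0.99117271]]), 't': array([-0.01268581,  0.58003242,  1.13379208])}
wrist {'fx': 372.781033959076, 'fy': 372.781033959076, 'cx': 320.76188466042436, 'cy': 243.24941697387018, 'R': array([[ 0.31632605, -0.94864746, -0.00241362],
       [-0.90323403, -0.30195882,  0.30494124],
       [-0.29001054, -0.09428079, -0.95236811]]), 't': array([-0.62428467, -0.03755472,  0.39251303])}
```

View pics/top0.png

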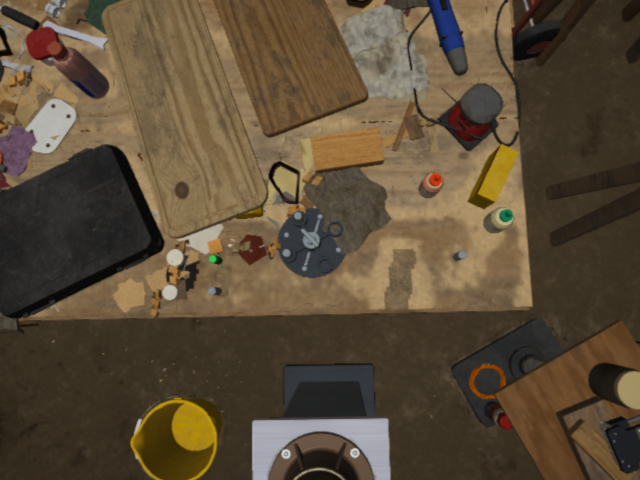

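View pics/side0.png

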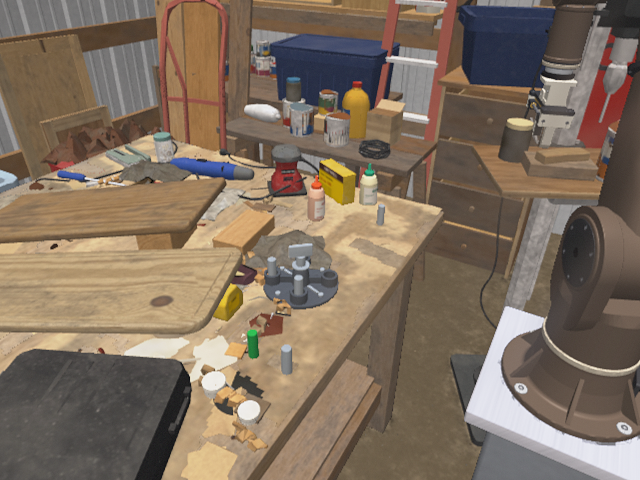

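View pics/wrist0.png

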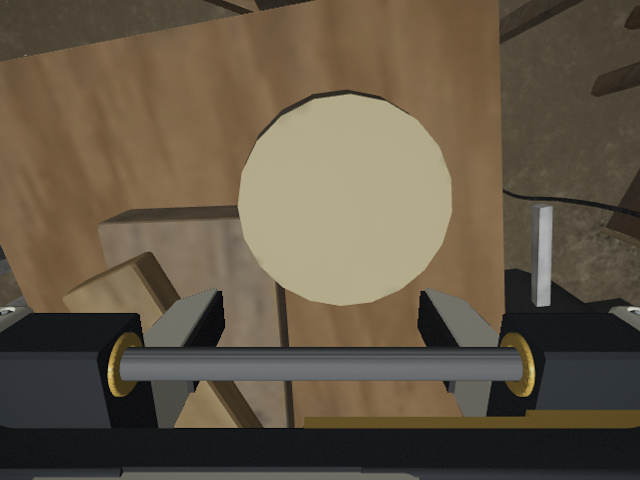

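The top view shows the bearing at about (311,242). Roller candidates are steel at (460,256), steel at (215,291) and green at (215,260); the green one is the excluded look-alike. I'll measure them and enlarge.

```bash
cat > h.py <<'E'
from cell import arm, optics
import numpy as np, cv2
from scipy.spatial.transform import Rotation as Ro
def ray(c,uv):
    K=np.array([(uv[0]-c['cx'])/c['fx'],(uv[1]-c['cy'])/c['fy'],1.]);R=np.array(c['R']);
    return -R.T@np.array(c['t']),R.T@K
def onz(c,uv,z):
    o,d=ray(c,uv);return o+d*(z-o[2])/d[2]
def proj(c,X):
    p=np.array(c['R'])@np.array(X)+c['t'];return np.array([c['fx']*p[0]/p[2]+c['cx'],c['fy']*p[1]/p[2]+c['cy']])
def tri(c1,u1,c2,u2):
    A=[];b=[]
    for c,u in((c1,u1),(c2,u2)):
        o,d=ray(c,u);d=d/np.linalg.norm(d);P=np.eye(3)-np.outer(d,d);A.append(P);b.append(P@o)
    x=np.linalg.lstsq(np.vstack(A),np.hstack(b),rcond=None)[0];return x,np.linalg.norm(np.vstack(A)@x-np.hstack(b))
def crop(n,im,u,v,r,k):
    a=im[max(0,v-r):v+r,max(0,u-r):u+r,::-1];cv2.imwrite(f"pics/{n}.png",cv2.resize(a,None,fx=k,fy=k,interpolation=cv2.INTER_CUBIC))
E
python3 - <<'E'
from h import *
Z=dict(swivel=0,pocket0=.034,pocket1=.034,roller_a_mid=.03,wings=.094,glue_small0=0,glue_small1=0,tape_measure=0,paste_pot1=0)
ims={n:optics.get_image(n) for n in("top","side")}
for n in ("top","side"):
    c=optics.camera_info(n)
    for k,z in Z.items():
        for d in optics.pinpoint(n,k)[:4]:
            if d['score']>.15: print(n,k,round(d['score'],2),np.round(d['location'],1),onz(c,d['location'],z).round(4))
crop("t_bear",ims["top"],311,242,50,6)
a=[cv2.resize(ims["top"][v-20:v+20,u-20:u+20,::-1],(300,300),interpolation=cv2.INTER_CUBIC) for u,v in((460,256),(215,280))]
b=[cv2.resize(ims["side"][v-25:v+25,u-25:u+25,::-1],(300,300),interpolation=cv2.INTER_CUBIC) for u,v in((380,214),(270,350))]
cv2.imwrite("pics/cand.png",np.vstack([np.hstack(a),np.hstack(b)]))
E
```

```text
top swivel 0.9 [312.3 249.4] [0.5493 0.0108 0.    ]
top pocket0 0.9 [320.5 261.3] [ 0.517 -0.01   0.034]
top pocket1 0.9 [320.5 261.3] [ 0.517 -0.01   0.034]
top roller_a_mid 0.59 [215.  286.7] [0.463  0.2424 0.03  ]
top roller_a_mid 0.5 [215.6 262.2] [0.5213 0.2414 0.03  ]
top wings 0.49 [311.5 236.4] [0.5693 0.0069 0.094 ]
top glue_small0 0.6 [428.7 191.7] [ 0.6853 -0.2798  0.    ]
top glue_small0 0.16 [311.  246.6] [0.5563 0.0139 0.    ]
top glue_small1 0.6 [428.7 191.7] [ 0.6853 -0.2798  0.    ]
top glue_small1 0.16 [311.  246.6] [0.5563 0.0139 0.    ]
top tape_measure 0.67 [249.1 210.2] [0.6511 0.1661 0.    ]
top paste_pot1 0.73 [172.3 290.3] [0.4575 0.3549 0.    ]
top paste_pot1 0.5 [175.9 259. ] [0.534  0.3474 0.    ]
side swivel 0.93 [302.4 285.7] [0.5619 0.008  0.    ]
side pocket0 0.96 [303.6 257.3] [ 0.593  -0.0486  0.034 ]
side pocket0 0.67 [382.3 215.6] [ 0.5151 -0.3319  0.034 ]
side pocket1 0.96 [303.6 257.3] [ 0.593  -0.0486  0.034 ]
side pocket1 0.67 [382.3 215.6] [ 0.5151 -0.3319  0.034 ]
side roller_a_mid 0.68 [285.9 358.6] [0.4559 0.2387 0.03  ]
side roller_a_mid 0.54 [255.  344.8] [0.5235 0.2388 0.03  ]
side wings 0.92 [301.9 253.7] [0.5573 0.0176 0.094 ]
side wings 0.69 [316.5 217. ] [ 0.6109 -0.1384  0.094 ]
side glue_small0 0.96 [367.3 203.8] [ 0.6042 -0.434   0.    ]
side glue_small0 0.61 [316.3 217.9] [ 0.6913 -0.28    0.    ]
side glue_small1 0.96 [367.3 203.8] [ 0.6042 -0.434   0.    ]
side glue_small1 0.61 [316.3 217.9] [ 0.6913 -0.28    0.    ]
side tape_measure 0.55 [226.7 312. ] [0.6508 0.1668 0.    ]
side paste_pot1 0.74 [252.1 417.3] [0.4489 0.3517 0.    ]
side paste_pot1 0.71 [217.8 392.4] [0.5301 0.3404 0.    ]
side paste_pot1 0.49 [369.  205.2] [ 0.5961 -0.4285  0.    ]
```

View pics/t_bear.png

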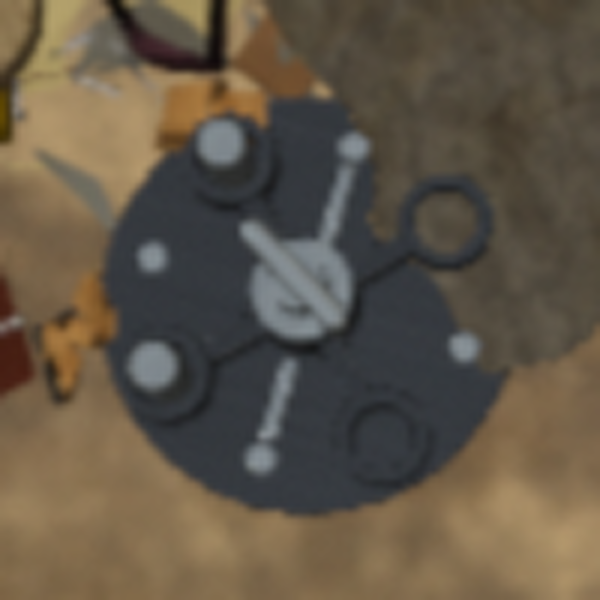

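View pics/cand.png

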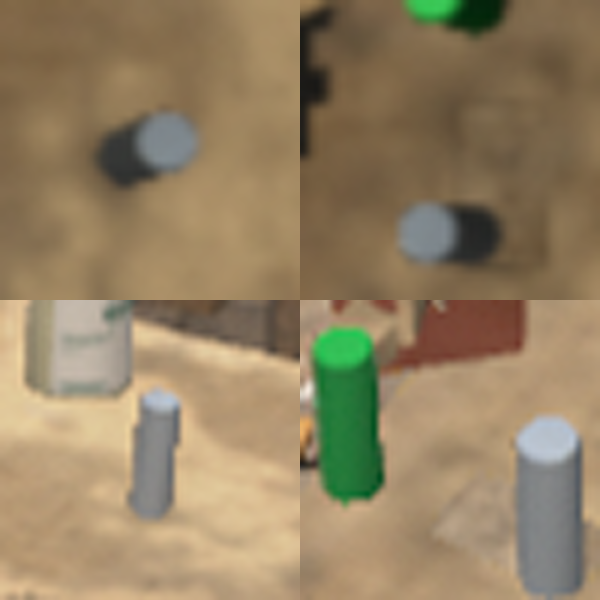

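```bash
python3 - <<'E'
from h import *
ct=optics.camera_info("top");cs=optics.camera_info("side")
im=optics.get_image("side")
crop("s_bear",im,301,278,50,6)
# roller tops crop -> px   top view: A (440+167/7.5,236+142/7.5) ; B (195+428/7.5-..)
def tc(u,v,x,y,s=7.5,r=20): return (u-r+(x+.5)/s-.5, v-r+(y+.5)/s-.5)
At=tc(460,256,167,142);Bt=tc(215,280,428-300,233)
As=tc(380,214,161,401-300,6,25);Bs=tc(270,350,548-300,438-300,6,25)
print(At,Bt,As,Bs)
print(tri(ct,At,cs,As),tri(ct,Bt,cs,Bs))
print(onz(ct,At,.06),onz(cs,As,.06),onz(ct,Bt,.06),onz(cs,Bs,.06))
b=lambda x,y:(261+(x+.5)/6-.5,192+(y+.5)/6-.5)
for nm,p,z in(("r1",(221,142),.07),("r2",(155,365),.07),("c_far",(445,222),.034),("c_near",(385,437),.034),("wA",(250,228),.11),("wB",(335,318),.11),("ribA",(352,148),.012),("ribB",(260,458),.012)):
    print(nm,onz(ct,b(*p),z).round(4))
E
```

```text
(461.8333333333333, 254.5) (211.63333333333333, 290.6333333333333) (381.4166666666667, 205.41666666666666) (285.9166666666667, 347.5833333333333)
(array([ 0.52252667, -0.33705929,  0.06083147]), np.float64(0.00015285907868691566)) (array([0.45303403, 0.24213421, 0.06124643]), np.float64(0.00013544442758492683))
[ 0.52269732 -0.33722582  0.06      ] [ 0.522995   -0.33859743  0.06      ] [0.45314807 0.24250584 0.06      ] [0.45365086 0.24105203 0.06      ]
r1 [0.6229 0.0401 0.07  ]
r2 [0.5367 0.0668 0.07  ]
c_far [ 0.5945 -0.0457  0.034 ]
c_near [ 0.5093 -0.02    0.034 ]
wA [0.5832 0.0264 0.11  ]
wB [ 0.5486 -0.0047  0.11  ]
ribA [ 0.6291 -0.0084  0.012 ]
ribB [0.5037 0.0312 0.012 ]
```

View pics/s_bear.png

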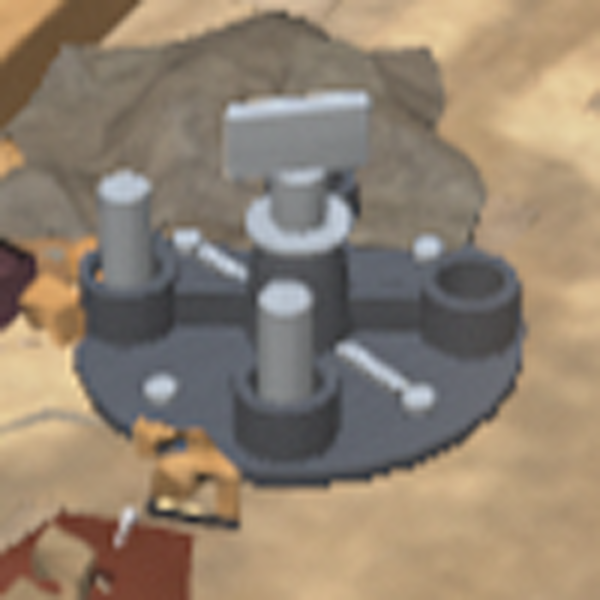

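The enlarged crops show two steel rollers, A at top (462,254) and B at (212,291), both with tops at 60–61 mm. The one at (215,262) is green, so it is not meant. The bearing fit agrees on centre (0.566,0.011), yaw about 162.5°, and wings at about 42° (q≈-1.04). The empty pockets are the near one (p0, crop 385,437) and the far right one (p1, crop 445,222).

```bash
python3 - <<'E'
from h import *
s=arm.observe();R=Ro.from_rotvec(s['ee_rot']).as_matrix();print(R.round(4));print(s['clock'],s['joints'])
c=optics.camera_info("wrist");o=-np.array(c['R']).T@c['t'];print("cam in tool",(R.T@(o-s['position'])).round(4))
print("cam axis in tool",(R.T@c['R'].T[:,2]).round(3))
def show(p,yd):
    d=R.T@(np.array(p)-s['position'])
    cur=np.degrees(np.arctan2(R[1,1],R[0,1]));print(p,"tool delta",d.round(4),"cur y dir",cur.round(1))
show([.5227,-.3375,.2],0)
E
```

```text
[[ 0.9487  0.3162 -0.    ]
 [ 0.3162 -0.9487 -0.    ]
 [-0.      0.     -1.    ]]
1.2 [ 1.14639792  0.43450622  0.02500716  1.57321742 -0.01160639  1.13399989
 -0.07512269]
cam in tool [ 0.084   0.0004 -0.1436]
cam axis in tool [-0.305 -0.001  0.952]
[0.5227, -0.3375, 0.2] tool delta [ 0.3891 -0.1396  0.0407] cur y dir -71.6
```

```bash
python3 -m creep '[{"translation":[0.0324,-0.0116,0],"rot":[0,0,0],"jaw":0.09},{"translation":[0.0324,-0.0116,0],"rot":[0,0,0],"jaw":0.09},{"translation":[0.0324,-0.0116,0],"rot":[0,0,0],"jaw":0.09},{"translation":[0.0324,-0.0116,0],"rot":[0,0,0],"jaw":0.09},{"translation":[0.0324,-0.0116,0],"rot":[0,0,0],"jaw":0.09},{"translation":[0.0324,-0.0116,0],"rot":[0,0,0],"jaw":0.09},{"translation":[0.0324,-0.0116,0],"rot":[0,0,0],"jaw":0.09},{"translation":[0.0324,-0.0116,0],"rot":[0,0,0],"jaw":0.09},{"translation":[0.0324,-0.0116,0],"rot":[0,0,0],"jaw":0.09},{"translation":[0.0324,-0.0116,0],"rot":[0,0,0],"jaw":0.09},{"translation":[0.0324,-0.0116,0],"rot":[0,0,0],"jaw":0.09},{"translation":[0.0324,-0.0116,0],"rot":[0,0,0],"jaw":0.09}]'
python3 -m creep '[{"translation":[0,0,0],"rot":[0,0,-7],"jaw":0.09},{"translation":[0,0,0],"rot":[0,0,-7],"jaw":0.09},{"translation":[0,0,0],"rot":[0,0,-7],"jaw":0.09},{"translation":[0,0,0],"rot":[0,0,-7],"jaw":0.09},{"translation":[0,0,0],"rot":[0,0,-7],"jaw":0.09},{"translation":[0,0,0],"rot":[0,0,-7],"jaw":0.09},{"translation":[0,0,0],"rot":[0,0,-7],"jaw":0.09},{"translation":[0,0,0],"rot":[0,0,-7],"jaw":0.09},{"translation":[0,0,0],"rot":[0,0,-7],"jaw":0.09},{"translation":[0,0,0],"rot":[0,0,-7],"jaw":0.09},{"translation":[0,0,0],"rot":[0,0,-7],"jaw":0.09},{"translation":[0,0,0],"rot":[0,0,-7],"jaw":0.09}]'
cat >> h.py <<'E'
def st(tgt=None,yaw=None):
    s=arm.observe();R=Ro.from_rotvec(s['ee_rot']).as_matrix()
    y=np.degrees(np.arctan2(R[1,1],R[0,1]))
    print('t',round(s['clock'],2),'p',s['position'].round(4),'yaw',y.round(2),'tilt',np.degrees(np.arccos(-R[2,2])).round(2),'F',s['force'].round(1),'Mz',s['ft_torque'].round(2),'w',round(s['width']*91.8,1),'j7',s['joints'][6].round(2))
    if tgt is not None: print(' tool delta mm',(1000*R.T@(np.array(tgt)-s['position'])).round(1), 'rotz', None if yaw is None else round(-((yaw-y+180)%360-180),2))
    return s,R
E
python3 - <<'E'
from h import *
st([.5227,-.3375,.05],27.5)
c=optics.camera_info("wrist");im=optics.get_image("wrist");cv2.imwrite("pics/w1.png",im[:,:,::-1])
for d in optics.pinpoint("wrist","roller_a_mid"): print(d,onz(c,d['location'],.03))
print(proj(c,[.5227,-.3375,.06]))
E
```

```text
clock: 2.2
position: [0.5237, -0.3368, 0.2409]
ee_rot: [3.101, 0.503, 0.0]
force: [-0.1, -0.3, -0.8]
width: 0.981
clock: 3.2
position: [0.5224, -0.3381, 0.2407]
ee_rot: [1.961, 2.455, -0.0]
force: [0.2, 0.3, -0.3]
width: 0.979
t 3.2 p [ 0.5224 -0.3381  0.2407] yaw 12.77 tilt 0.01 F [ 0.2  0.3 -0.3] Mz [ 0.03 -0.09  0.01] w 89.8 j7 0.54
 tool delta mm [  0.5   0.4 190.7] rotz -14.73
{'location': [319.0, 211.9], 'score': 0.54} [ 0.52150385 -0.33663969  0.03      ]
[319.97372187 220.62501468]
```

View pics/w1.png

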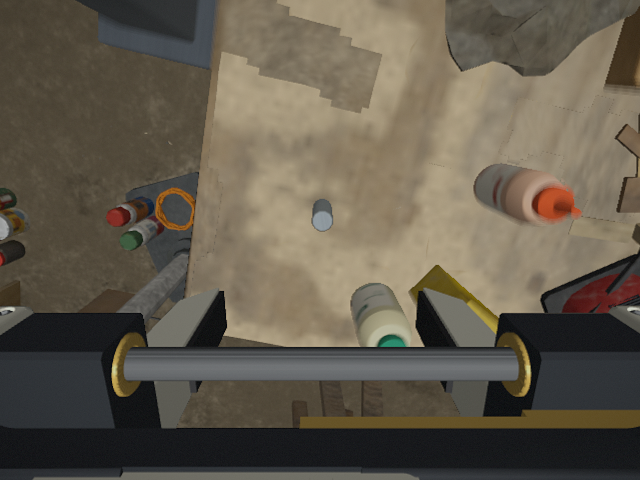

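The wrist view shows roller A at (322,215), agreeing with the projection at (320,220); the green-capped bottle is well clear at (380,310). I'll descend around it.

```bash
python3 -m creep '[{"translation":[0.0003,0.0003,0.02],"rot":[0,0,-5],"jaw":0.07},{"translation":[0,0,0.02],"rot":[0,0,-5],"jaw":0.07},{"translation":[0,0,0.02],"rot":[0,0,-4.7],"jaw":0.07},{"translation":[0,0,0.02],"rot":[0,0,0],"jaw":0.07},{"translation":[0,0,0.02],"rot":[0,0,0],"jaw":0.07},{"translation":[0,0,0.02],"rot":[0,0,0],"jaw":0.07},{"translation":[0,0,0.02],"rot":[0,0,0],"jaw":0.07},{"translation":[0,0,0.02],"rot":[0,0,0],"jaw":0.07},{"translation":[0,0,0.018],"rot":[0,0,0],"jaw":0.07},{"translation":[0,0,0.012],"rot":[0,0,0],"jaw":0.07},{"translation":[0,0,0.001],"rot":[0,0,0],"jaw":0.07},{"translation":[0,0,0],"rot":[0,0,0],"jaw":0.07}]'
python3 - <<'E'
from h import *
st([.5225,-.3372,.05],27.5)
c=optics.camera_info("wrist");im=optics.get_image("wrist");cv2.imwrite("pics/w2.png",im[:,:,::-1])
E
```

```text
clock: 4.3
position: [0.5225, -0.3375, 0.0494]
ee_rot: [-1.64, -2.678, 0.0]
force: [0.7, 1.0, 1.3]
width: 0.764
t 4.3 p [ 0.5225 -0.3375  0.0494] yaw 27.02 tilt 0.06 F [0.7 1.  1.3] Mz [ 0.   -0.11  0.  ] w 70.1 j7 0.66
 tool delta mm [ 0.3  0.1 -0.6] rotz -0.48
```

View pics/w2.png

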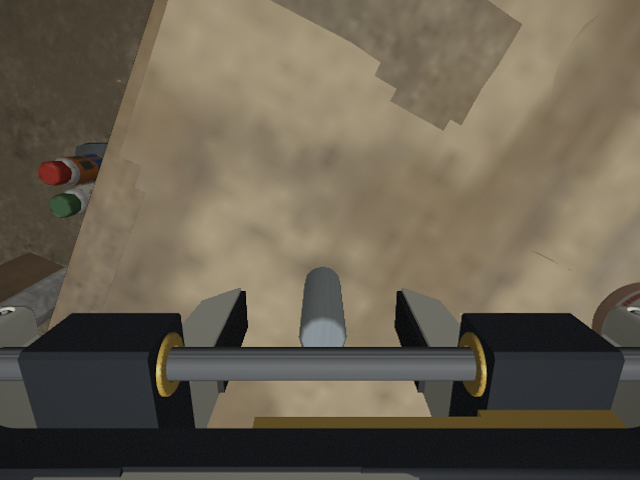

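```bash
python3 -m creep '[{"translation":[0,0,0],"rot":[0,0,0],"jaw":0.01},{"translation":[0,0,0],"rot":[0,0,0],"jaw":0.01},{"translation":[0,0,0],"rot":[0,0,0],"jaw":0.01},{"translation":[0,0,0],"rot":[0,0,0],"jaw":0.01},{"translation":[0,0,0],"rot":[0,0,0],"jaw":0.01},{"translation":[0,0,0],"rot":[0,0,0],"jaw":0.01},{"translation":[0,0,-0.005],"rot":[0,0,0],"jaw":0.01},{"translation":[0,0,-0.02],"rot":[0,0,0],"jaw":0.01},{"translation":[0,0,-0.025],"rot":[0,0,0],"jaw":0.01},{"translation":[0,0,-0.025],"rot":[0,0,0],"jaw":0.01},{"translation":[0,0,-0.025],"rot":[0,0,0],"jaw":0.01},{"translation":[0,0,0],"rot":[0,0,0],"jaw":0.01}]' 30
python3 - <<'E'
from h import *
st([.5956,-.0461,.15],27.5)
c=optics.camera_info("wrist");im=optics.get_image("wrist");cv2.imwrite("pics/w3.png",im[:,:,::-1])
E
```

```text
clock: 5.35
position: [0.5254, -0.3384, 0.1553]
ee_rot: [1.634, 2.674, 0.001]
force: [0.8, 0.0, 0.2]
width: 0.11
t 5.35 p [ 0.5254 -0.3384  0.1553] yaw 27.14 tilt 0.44 F [0.8 0.  0.2] Mz [-0.05 -0.19 -0.04] w 10.1 j7 0.72
 tool delta mm [228.2 195.8   4.7] rotz -0.36
```

View pics/w3.png

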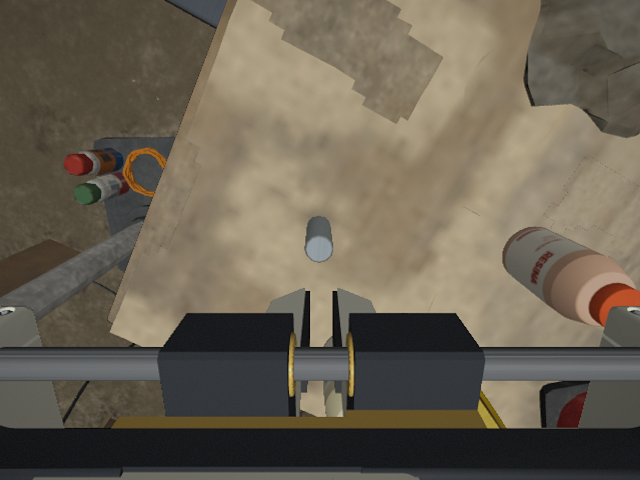

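The fingers were still closing when I lifted, so they missed. The roller still stands at (319,240). I'll reopen, re-measure and retry with a longer closing time.

```bash
python3 -m creep '[{"translation":[0,0,0],"rot":[0,0,0],"jaw":0.045},{"translation":[0,0,0],"rot":[0,0,0],"jaw":0.045},{"translation":[0,0,0],"rot":[0,0,0],"jaw":0.045},{"translation":[0,0,0],"rot":[0,0,0],"jaw":0.045},{"translation":[0,0,0],"rot":[0,0,0],"jaw":0.045},{"translation":[0,0,0],"rot":[0,0,0],"jaw":0.045}]' 30
python3 - <<'E'
from h import *
c=optics.camera_info("wrist");im=optics.get_image("wrist")
print(onz(c,(319,246.5),.06)); 
t=optics.get_image("top");ct=optics.camera_info("top")
crop("t2",t,462,254,20,15)
for z in (.06,0): print(proj(c,[.5225,-.3372,z]))
st([.5225,-.3372,.05],27.5)
crop("w3c",im,319,240,40,8)
E
```

```text
clock: 5.9
position: [0.5225, -0.3374, 0.1492]
ee_rot: [-1.638, -2.68, -0.0]
force: [-1.2, -0.1, -0.3]
width: 0.475
[ 0.51956932 -0.33217029  0.06      ]
[319.48529301 254.8354224 ]
[319.65716846 230.28157315]
t 6.0 p [ 0.5226 -0.3375  0.1495] yaw 27.14 tilt 0.02 F [-0.3 -0.4  0.3] Mz [-0.   -0.11  0.01] w 44.9 j7 0.72
 tool delta mm [ 0.3  0.  99.5] rotz -0.36
```

View pics/w3c.png

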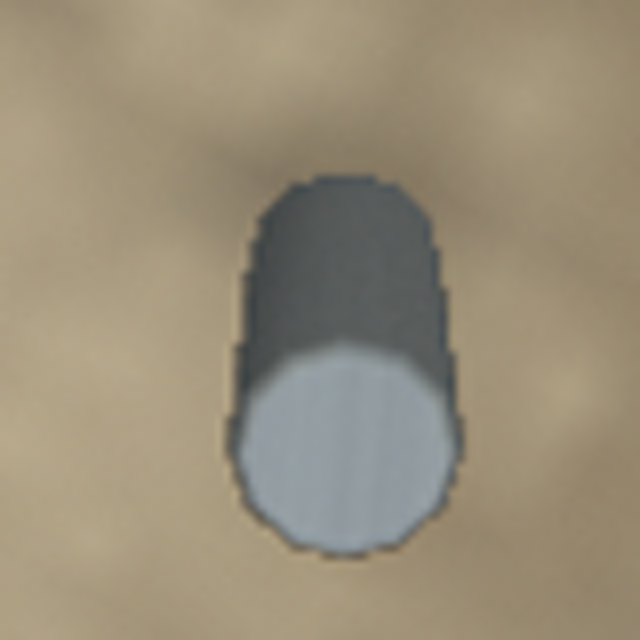

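```bash
python3 -m creep '[{"translation":[0.0003,0,0.015],"rot":[0,0,0],"jaw":0.045},{"translation":[0,0,0.02],"rot":[0,0,0],"jaw":0.045},{"translation":[0,0,0.02],"rot":[0,0,0],"jaw":0.045},{"translation":[0,0,0.02],"rot":[0,0,0],"jaw":0.045},{"translation":[0,0,0.015],"rot":[0,0,0],"jaw":0.045},{"translation":[0,0,0.0095],"rot":[0,0,0],"jaw":0.045},{"translation":[0,0,0],"rot":[0,0,0],"jaw":0.045}]' 30
python3 -m creep '[{"translation":[0,0,0],"rot":[0,0,0],"jaw":0.01},{"translation":[0,0,0],"rot":[0,0,0],"jaw":0.01},{"translation":[0,0,0],"rot":[0,0,0],"jaw":0.01},{"translation":[0,0,0],"rot":[0,0,0],"jaw":0.01},{"translation":[0,0,0],"rot":[0,0,0],"jaw":0.01},{"translation":[0,0,0],"rot":[0,0,0],"jaw":0.01},{"translation":[0,0,0],"rot":[0,0,0],"jaw":0.01},{"translation":[0,0,0],"rot":[0,0,0],"jaw":0.01}]' 30
python3 -c "
from h import *
st([.5956,-.0461,.15],27.5)"
```

```text
clock: 6.58
position: [0.5214, -0.3368, 0.0482]
ee_rot: [-1.636, -2.678, 0.0]
force: [-0.6, 0.2, -0.1]
width: 0.49
clock: 7.25
position: [0.5232, -0.3376, 0.0511]
ee_rot: [1.638, 2.679, 0.0]
force: [-0.4, 0.5, 6.6]
width: 0.209
t 7.25 p [ 0.5232 -0.3376  0.0511] yaw 27.13 tilt 0.09 F [-0.4  0.5  6.6] Mz [ 0.04 -0.01  0.  ] w 19.2 j7 0.66
 tool delta mm [226.3 197.4 -99.1] rotz -0.37
```

```bash
python3 -m creep '[{"translation":[0,0,-0.01],"rot":[0,0,0],"jaw":0.01},{"translation":[0,0,-0.025],"rot":[0,0,0],"jaw":0.01},{"translation":[0,0,-0.03],"rot":[0,0,0],"jaw":0.01},{"translation":[0.01,0.009,-0.025],"rot":[0,0,0],"jaw":0.01},{"translation":[0.025,0.022,-0.01],"rot":[0,0,0],"jaw":0.01},{"translation":[0.028,0.024,0],"rot":[0,0,0],"jaw":0.01},{"translation":[0.028,0.024,0],"rot":[0,0,0],"jaw":0.01},{"translation":[0.028,0.024,0],"rot":[0,0,0],"jaw":0.01},{"translation":[0.028,0.024,0],"rot":[0,0,0],"jaw":0.01},{"translation":[0.028,0.024,0],"rot":[0,0,0],"jaw":0.01},{"translation":[0.028,0.024,0],"rot":[0,0,0],"jaw":0.01},{"translation":[0.015,0.014,0],"rot":[0,0,0],"jaw":0.01}]' 30
python3 -m creep '[{"translation":[0.0083,0.0084,0],"rot":[0,0,0],"jaw":0.01},{"translation":[0,0,0],"rot":[0,0,0],"jaw":0.01},{"translation":[0,0,0],"rot":[0,0,0],"jaw":0.01}]' 30
python3 - <<'E'
from h import *
st([.5956,-.0461,.12],27.5)
im=optics.get_image("side");crop("s4",im,301,258,70,5)
im=optics.get_image("wrist");cv2.imwrite("pics/w4.png",im[:,:,::-1])
c=optics.camera_info("wrist");
for k in("pocket0","pocket1"):
  for d in optics.pinpoint("wrist",k): print(k,d,onz(c,d['location'],.034))
for p in([.5092,-.0189,.034],[.5956,-.0461,.034]):print(proj(c,p))
E
```

```text
clock: 8.25
position: [0.5915, -0.0515, 0.1509]
ee_rot: [-1.632, -2.683, -0.003]
force: [0.3, -0.5, -1.6]
width: 0.205
clock: 8.5
position: [0.5948, -0.0468, 0.1502]
ee_rot: [-1.638, -2.681, 0.002]
force: [0.4, -1.0, -1.7]
width: 0.209
t 8.5 p [ 0.5948 -0.0468  0.1502] yaw 27.14 tilt 0.07 F [ 0.4 -1.  -1.7] Mz [-0.11 -0.13 -0.03] w 19.2 j7 0.2
 tool delta mm [ 0.2  1.1 30.2] rotz -0.36
pocket0 {'location': [324.1, 241.9], 'score': 0.72} [ 0.59719282 -0.04653019  0.034     ]
pocket0 {'location': [229.5, 149.5], 'score': 0.56} [ 0.51022378 -0.01720647  0.034     ]
pocket1 {'location': [324.1, 241.9], 'score': 0.72} [ 0.59719282 -0.04653019  0.034     ]
pocket1 {'location': [229.5, 149.5], 'score': 0.56} [ 0.51022378 -0.01720647  0.034     ]
[227.1349034  151.08641897]
[322.42617948 240.45478402]
```

View pics/s4.png

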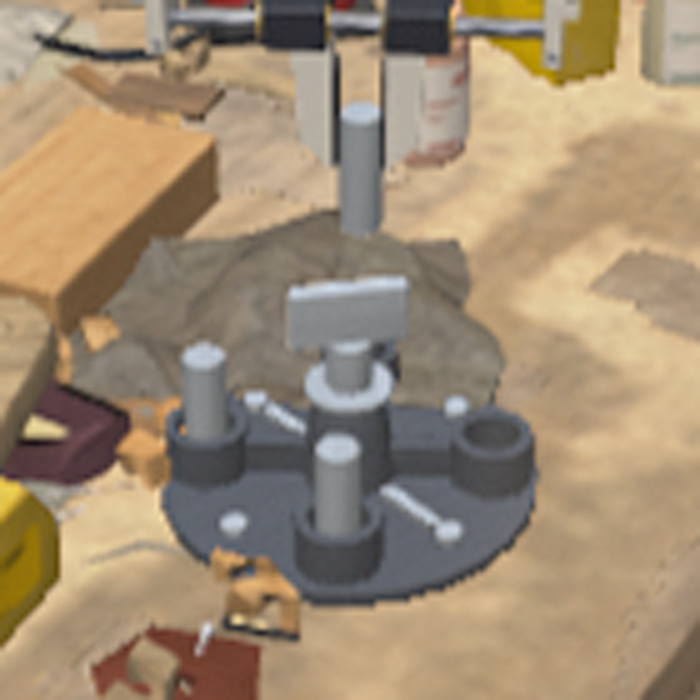

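View pics/w4.png

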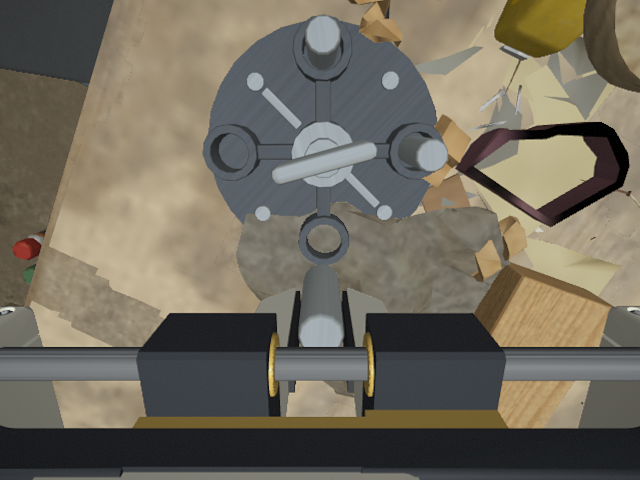

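```bash
python3 - <<'E'
from h import *
s,R=st()
im=optics.get_image("wrist");c=optics.camera_info("wrist")
v=im.copy()[:,:,::-1].copy()
def circ(ctr,r,col):
    P=np.array([proj(c,np.array(ctr)+[r*np.cos(a),r*np.sin(a),0]) for a in np.linspace(0,6.283,60)]);
    k=8;o=np.array([270,190]);return ((P-o+.5)*k-.5)
w=cv2.resize(v[190:290,270:370],None,fx=6,fy=6,interpolation=cv2.INTER_CUBIC)
def dr(ctr,r,col):
    P=np.array([proj(c,np.array(ctr)+[r*np.cos(a),r*np.sin(a),0]) for a in np.linspace(0,6.283,60)])
    cv2.polylines(w,[np.int32(((P-[270,190])+.5)*6)],True,col,1)
raw=w.copy()
dr([.5956,-.0461,.034],.013,(0,0,255));dr([.5956,-.0461,.034],.019,(0,255,255))
p=s['position'];dr([p[0],p[1],p[2]-.05],.010,(0,255,0));dr([p[0],p[1],p[2]-.05],.008,(255,255,0))
cv2.imwrite("pics/w5.png",w)
E
```

```text
t 8.7 p [ 0.5946 -0.0483  0.1501] yaw 26.96 tilt 0.07 F [-0.5 -0.  -1.8] Mz [-0.   -0.14 -0.03] w 19.3 j7 0.2
```

View pics/w5.png

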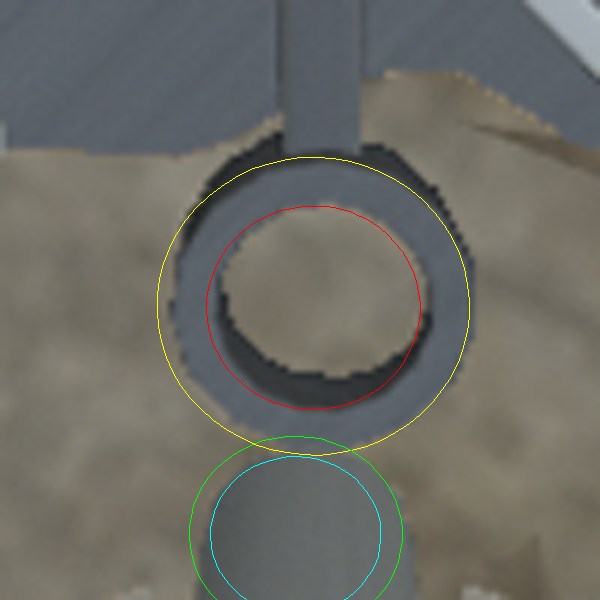

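```bash
python3 -m creep '[{"translation":[0.0008,0.0014,0.01],"rot":[0,0,0],"jaw":0.01},{"translation":[0,0,0.015],"rot":[0,0,0],"jaw":0.01},{"translation":[0,0,0.015],"rot":[0,0,0],"jaw":0.01},{"translation":[0,0,0.012],"rot":[0,0,0],"jaw":0.01},{"translation":[0,0,0.008],"rot":[0,0,0],"jaw":0.01},{"translation":[0,0,0.003],"rot":[0,0,0],"jaw":0.01},{"translation":[0,0,0.003],"rot":[0,0,0],"jaw":0.01},{"translation":[0,0,0.003],"rot":[0,0,0],"jaw":0.01},{"translation":[0,0,0],"rot":[0,0,0],"jaw":0.01}]' 30
python3 - <<'E'
from h import *
st([.5956,-.0461,.06],27.5)
im=optics.get_image("wrist");crop("w6",im,320,260,60,6)
im=optics.get_image("side");crop("s6",im,311,250,50,6)
st()
E
```

```text
clock: 9.5
position: [0.596, -0.0445, 0.0811]
ee_rot: [1.638, 2.68, 0.0]
force: [-0.6, -0.3, -2.2]
width: 0.209
t 9.5 p [ 0.596  -0.0445  0.0811] yaw 27.13 tilt 0.01 F [-0.6 -0.3 -2.2] Mz [-0.02 -0.12  0.02] w 19.1 j7 0.15
 tool delta mm [-1.2 -1.1 21.1] rotz -0.37
t 9.6 p [ 0.5962 -0.0445  0.0817] yaw 27.13 tilt 0.04 F [-0.4 -0.  -1.8] Mz [ 0.06 -0.13 -0.  ] w 18.6 j7 0.15
```

View pics/w6.png

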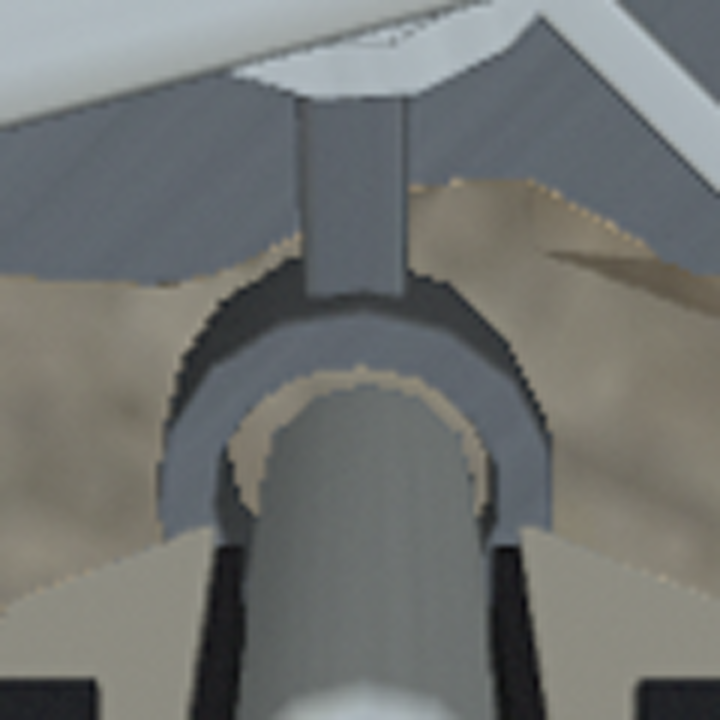

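View pics/s6.png

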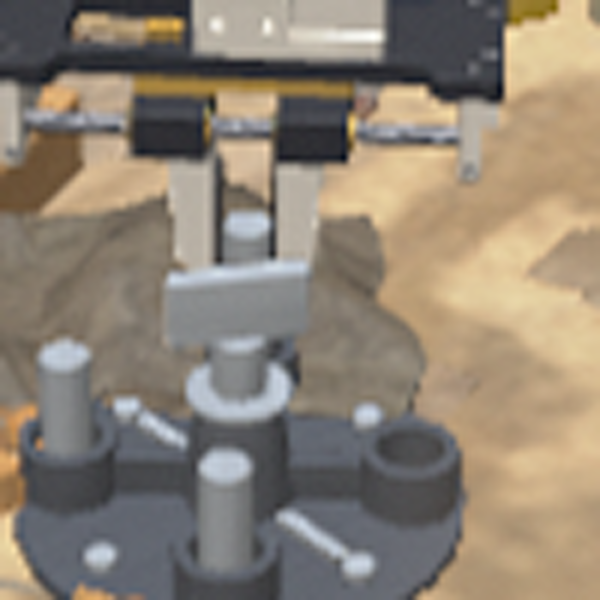

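The roller tip is inside the bore, about 1 mm right of and inward from centre. I'll correct that and lower it to the floor.

```bash
python3 -m creep '[{"translation":[-0.001,-0.001,0.003],"rot":[0,0,0],"jaw":0.01},{"translation":[0,0,0.004],"rot":[0,0,0],"jaw":0.01},{"translation":[0,0,0.004],"rot":[0,0,0],"jaw":0.01},{"translation":[0,0,0.004],"rot":[0,0,0],"jaw":0.01},{"translation":[0,0,0.003],"rot":[0,0,0],"jaw":0.01},{"translation":[0,0,0.002],"rot":[0,0,0],"jaw":0.01},{"translation":[0,0,0.001],"rot":[0,0,0],"jaw":0.01},{"translation":[0,0,0],"rot":[0,0,0],"jaw":0.01},{"translation":[0,0,0],"rot":[0,0,0],"jaw":0.01}]' 30
python3 - <<'E'
from h import *
st([.5956,-.0461,.06],27.5)
im=optics.get_image("side");crop("s7",im,311,260,50,6)
E
```

```text
clock: 10.35
position: [0.5955, -0.0459, 0.061]
ee_rot: [1.638, 2.68, -0.001]
force: [-3.3, -1.1, 9.4]
width: 0.209
t 10.35 p [ 0.5955 -0.0459  0.061 ] yaw 27.13 tilt 0.03 F [-3.3 -1.1  9.4] Mz [-0.15  0.79 -0.  ] w 19.2 j7 0.14
 tool delta mm [-0.2  0.   1. ] rotz -0.37
```

View pics/s7.png

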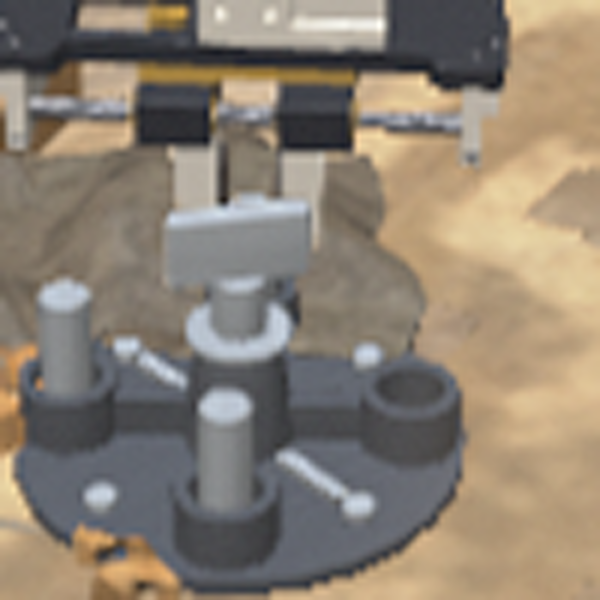

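Contact at 9 N with TCP z=0.061 matches the expected seat. I'll release and rise.

```bash
python3 -m creep '[{"translation":[0,0,0],"rot":[0,0,0],"jaw":0.045},{"translation":[0,0,0],"rot":[0,0,0],"jaw":0.045},{"translation":[0,0,0],"rot":[0,0,0],"jaw":0.045},{"translation":[0,0,0],"rot":[0,0,0],"jaw":0.045},{"translation":[0,0,0],"rot":[0,0,0],"jaw":0.045},{"translation":[0,0,-0.01],"rot":[0,0,0],"jaw":0.045},{"translation":[0,0,-0.02],"rot":[0,0,0],"jaw":0.045},{"translation":[0,0,-0.03],"rot":[0,0,0],"jaw":0.045},{"translation":[0,0,-0.03],"rot":[0,0,0],"jaw":0.045},{"translation":[0,0,-0.02],"rot":[0,0,0],"jaw":0.045},{"translation":[0,0,0],"rot":[0,0,0],"jaw":0.045}]' 30
python3 - <<'E'
from h import *
st([.4533,.2418,.17],-62.5)
im=optics.get_image("wrist");cv2.imwrite("pics/w8.png",im[:,:,::-1])
c=optics.camera_info("wrist");print(proj(c,[.5956,-.0461,.07]))
E
```

```text
clock: 11.32
position: [0.5981, -0.0454, 0.1757]
ee_rot: [1.635, 2.675, 0.006]
force: [-0.0, 0.3, -0.2]
width: 0.492
t 11.32 p [ 0.5981 -0.0454  0.1757] yaw 27.14 tilt 0.44 F [-0.   0.3 -0.2] Mz [ 0.05 -0.12  0.03] w 45.2 j7 0.21
 tool delta mm [321.6   2.1   4.6] rotz 89.64
[316.51078331 247.56793089]
```

View pics/w8.png

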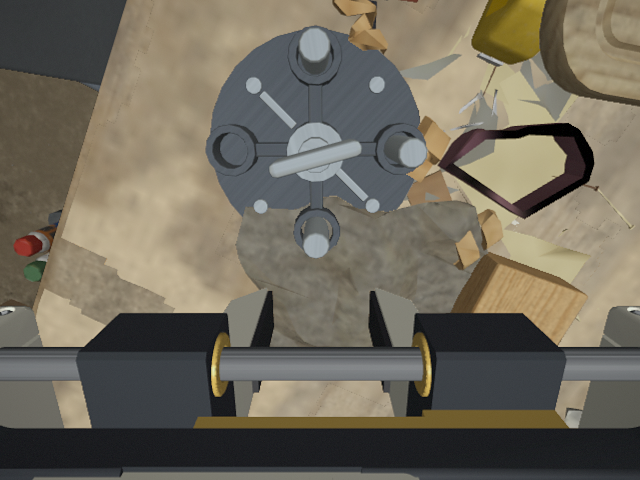

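Roller A stands in the far pocket at (316,240), matching the filled ones. Next is roller B.

```bash
python3 -m creep '[{"translation":[0.015,0,0],"rot":[0,0,0],"jaw":0.045},{"translation":[0.03,0,0],"rot":[0,0,0],"jaw":0.045},{"translation":[0.034,0.001,0],"rot":[0,0,0],"jaw":0.045},{"translation":[0.034,0,0],"rot":[0,0,0],"jaw":0.045},{"translation":[0.034,0,0],"rot":[0,0,0],"jaw":0.045},{"translation":[0.034,0.001,0],"rot":[0,0,0],"jaw":0.045},{"translation":[0.034,0,0],"rot":[0,0,0],"jaw":0.045},{"translation":[0.034,0,0],"rot":[0,0,0],"jaw":0.045},{"translation":[0.034,0,0],"rot":[0,0,0],"jaw":0.045},{"translation":[0.025,0,0],"rot":[0,0,0],"jaw":0.045},{"translation":[0.0136,0,0],"rot":[0,0,0],"jaw":0.045}]' 30
python3 -m creep '[{"translation":[0,0,0],"rot":[0,0,7],"jaw":0.045},{"translation":[0,0,0],"rot":[0,0,7],"jaw":0.045},{"translation":[0,0,0],"rot":[0,0,7],"jaw":0.045},{"translation":[0,0,0],"rot":[0,0,7],"jaw":0.045},{"translation":[0,0,0],"rot":[0,0,7],"jaw":0.045},{"translation":[0,0,0],"rot":[0,0,7],"jaw":0.045},{"translation":[0,0,0],"rot":[0,0,7],"jaw":0.045},{"translation":[0,0,0],"rot":[0,0,7],"jaw":0.045},{"translation":[0,0,0],"rot":[0,0,7],"jaw":0.045},{"translation":[0,0,0],"rot":[0,0,7],"jaw":0.045},{"translation":[0,0,0],"rot":[0,0,7],"jaw":0.045},{"translation":[0,0,0],"rot":[0,0,7],"jaw":0.045}]' 30
python3 - <<'E'
from h import *
st([.4533,.2418,.05],-62.5)
im=optics.get_image("wrist");cv2.imwrite("pics/w9.png",im[:,:,::-1])
c=optics.camera_info("wrist");print(proj(c,[.4533,.2418,.06]),proj(c,[.4533,.2418,.03]))
for d in optics.pinpoint("wrist","roller_b_mid"): print(d,onz(c,d['location'],.03))
st()
E
```

```text
clock: 12.28
position: [0.447, 0.2448, 0.1695]
ee_rot: [-1.631, -2.683, 0.001]
force: [0.6, -0.3, -0.3]
width: 0.489
clock: 13.28
position: [0.449, 0.2412, 0.1691]
ee_rot: [3.013, 0.887, -0.004]
force: [0.3, -0.7, -0.3]
width: 0.489
t 13.28 p [0.449  0.2412 0.1691] yaw -57.18 tilt 0.14 F [ 0.3 -0.7 -0.3] Mz [ 0.01 -0.01 -0.03] w 44.9 j7 -1.71
 tool delta mm [  4.2   1.9 119.1] rotz 5.32
[322.97759663 241.80305203] [322.81315614 230.25827864]
{'location': [208.0, 146.0], 'score': 0.21} [0.46247967 0.34759747 0.03      ]
t 13.38 p [0.4492 0.2413 0.1693] yaw -56.96 tilt 0.12 F [-0.1  0.5 -0.4] Mz [ 0.01  0.01 -0.07] w 45.0 j7 -1.7
```

View pics/w9.png

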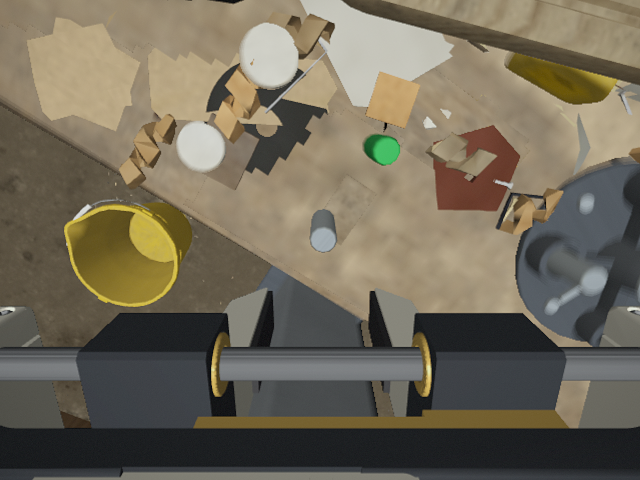

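```bash
python3 -m creep '[{"translation":[0.0041,0.0018,0.005],"rot":[0,0,5.4],"jaw":0.045},{"translation":[0,0,0.015],"rot":[0,0,0],"jaw":0.045},{"translation":[0,0,0.02],"rot":[0,0,0],"jaw":0.045},{"translation":[0,0,0.02],"rot":[0,0,0],"jaw":0.045},{"translation":[0,0,0.02],"rot":[0,0,0],"jaw":0.045},{"translation":[0,0,0.02],"rot":[0,0,0],"jaw":0.045},{"translation":[0,0,0.012],"rot":[0,0,0],"jaw":0.045},{"translation":[0,0,0.007],"rot":[0,0,0],"jaw":0.045},{"translation":[0,0,0],"rot":[0,0,0],"jaw":0.045}]' 30
python3 -m creep '[{"translation":[0,0,0],"rot":[0,0,0],"jaw":0.01},{"translation":[0,0,0],"rot":[0,0,0],"jaw":0.01},{"translation":[0,0,0],"rot":[0,0,0],"jaw":0.01},{"translation":[0,0,0],"rot":[0,0,0],"jaw":0.01},{"translation":[0,0,0],"rot":[0,0,0],"jaw":0.01},{"translation":[0,0,0],"rot":[0,0,0],"jaw":0.01},{"translation":[0,0,0],"rot":[0,0,0],"jaw":0.01},{"translation":[0,0,0],"rot":[0,0,0],"jaw":0.01}]' 30
python3 -c "
from h import *
st([.5092,-.0189,.15],-62.5)"
```

```text
clock: 14.13
position: [0.4535, 0.2415, 0.0496]
ee_rot: [3.048, 0.758, -0.005]
force: [-0.2, -0.0, -0.5]
width: 0.488
clock: 14.8
position: [0.4555, 0.2423, 0.0518]
ee_rot: [-3.05, -0.753, -0.002]
force: [-0.5, 0.4, 6.8]
width: 0.203
t 14.8 p [0.4555 0.2423 0.0518] yaw -62.26 tilt 0.07 F [-0.5  0.4  6.8] Mz [-0.06  0.1   0.11] w 18.6 j7 -1.84
 tool delta mm [-73.9 256.2 -98.3] rotz 0.24
```

```bash
python3 -m creep '[{"translation":[0,0,-0.01],"rot":[0,0,0],"jaw":0.01},{"translation":[0,0,-0.025],"rot":[0,0,0],"jaw":0.01},{"translation":[0,0,-0.03],"rot":[0,0,0],"jaw":0.01},{"translation":[-0.003,0.01,-0.025],"rot":[0,0,0],"jaw":0.01},{"translation":[-0.008,0.026,-0.008],"rot":[0,0,0],"jaw":0.01},{"translation":[-0.01,0.034,0],"rot":[0,0,0],"jaw":0.01},{"translation":[-0.01,0.036,0],"rot":[0,0,0],"jaw":0.01},{"translation":[-0.01,0.036,0],"rot":[0,0,0],"jaw":0.01},{"translation":[-0.01,0.036,0],"rot":[0,0,0],"jaw":0.01},{"translation":[-0.01,0.034,0],"rot":[0,0,0],"jaw":0.01},{"translation":[-0.008,0.026,0],"rot":[0,0,0],"jaw":0.01},{"translation":[-0.005,0.018,0],"rot":[0,0,0],"jaw":0.01}]' 30
python3 -m creep '[{"translation":[0,0,0],"rot":[0,0,0],"jaw":0.01},{"translation":[0,0,0],"rot":[0,0,0],"jaw":0.01},{"translation":[0,0,0],"rot":[0,0,0],"jaw":0.01}]' 30
python3 - <<'E'
from h import *
st([.5092,-.0189,.085],-62.5)
im=optics.get_image("wrist");cv2.imwrite("pics/w10.png",im[:,:,::-1])
c=optics.camera_info("wrist");print(proj(c,[.5092,-.0189,.034]))
for d in optics.pinpoint("wrist","pocket0"): print(d,onz(c,d['location'],.034))
st()
E
```

```text
clock: 15.8
position: [0.5084, -0.0229, 0.1496]
ee_rot: [3.05, 0.747, -0.001]
force: [-0.1, 0.1, -2.0]
width: 0.205
clock: 16.05
position: [0.5083, -0.0183, 0.1494]
ee_rot: [-3.049, -0.754, 0.0]
force: [-0.2, -0.1, -1.6]
width: 0.207
t 16.05 p [ 0.5083 -0.0183  0.1494] yaw -62.24 tilt 0.04 F [-0.2 -0.1 -1.6] Mz [-0.01 -0.03 -0.02] w 19.0 j7 -1.23
 tool delta mm [ 0.5  1.  64.4] rotz 0.26
[322.40707141 244.31303549]
{'location': [323.5, 242.3], 'score': 0.81} [ 0.5109349  -0.01888261  0.034     ]
t 16.15 p [ 0.5084 -0.0177  0.1493] yaw -62.15 tilt 0.03 F [ 0.3  0.6 -2.8] Mz [ 0.01  0.04 -0.01] w 19.1 j7 -1.23
```

View pics/w10.png

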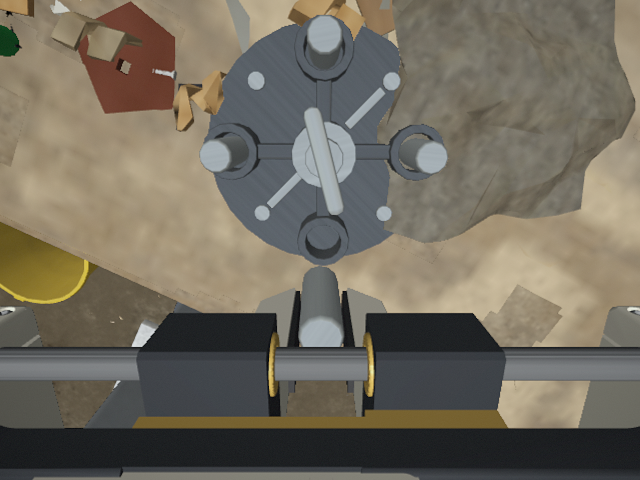

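```bash
python3 -m creep '[{"translation":[0.0006,0.0009,0.01],"rot":[0,0,0],"jaw":0.01},{"translation":[0,0,0.015],"rot":[0,0,0],"jaw":0.01},{"translation":[0,0,0.015],"rot":[0,0,0],"jaw":0.01},{"translation":[0,0,0.012],"rot":[0,0,0],"jaw":0.01},{"translation":[0,0,0.008],"rot":[0,0,0],"jaw":0.01},{"translation":[0,0,0.003],"rot":[0,0,0],"jaw":0.01},{"translation":[0,0,0.003],"rot":[0,0,0],"jaw":0.01},{"translation":[0,0,0.002],"rot":[0,0,0],"jaw":0.01},{"translation":[0,0,0],"rot":[0,0,0],"jaw":0.01}]' 30
python3 - <<'E'
from h import *
st([.5092,-.0189,.062],-62.5)
im=optics.get_image("wrist");crop("w11",im,320,260,60,6)
im=optics.get_image("side");crop("s11",im,311,260,50,6)
st()
E
```

```text
clock: 16.9
position: [0.5098, -0.0195, 0.0813]
ee_rot: [3.05, 0.753, 0.0]
force: [-0.1, -1.1, -1.8]
width: 0.206
t 16.9 p [ 0.5098 -0.0195  0.0813] yaw -62.26 tilt 0.02 F [-0.1 -1.1 -1.8] Mz [-0.02 -0.05 -0.01] w 18.9 j7 -1.25
 tool delta mm [-0.2 -0.8 19.3] rotz 0.24
t 17.0 p [ 0.5099 -0.0195  0.0816] yaw -62.27 tilt 0.04 F [ 0.1  0.6 -1.6] Mz [-0.01 -0.03  0.01] w 19.5 j7 -1.25
```

View pics/w11.png

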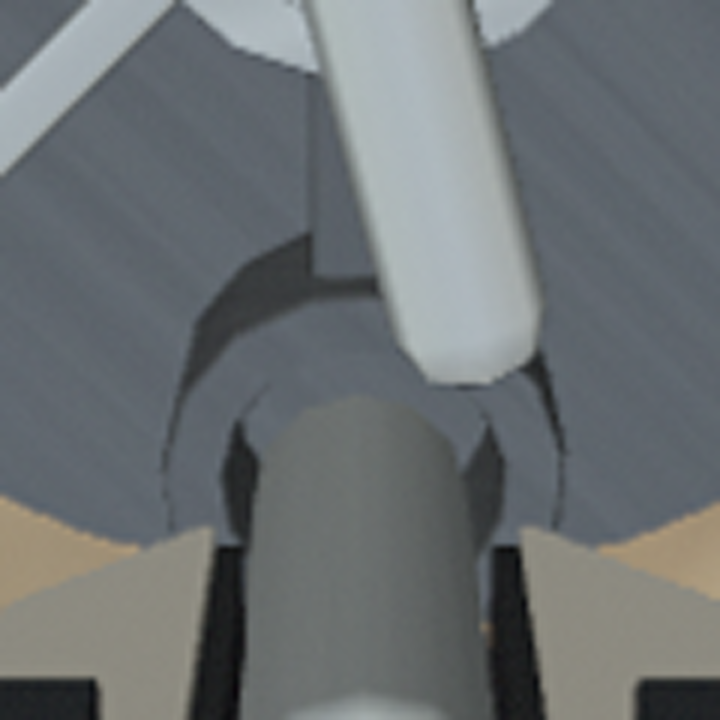

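View pics/s11.png

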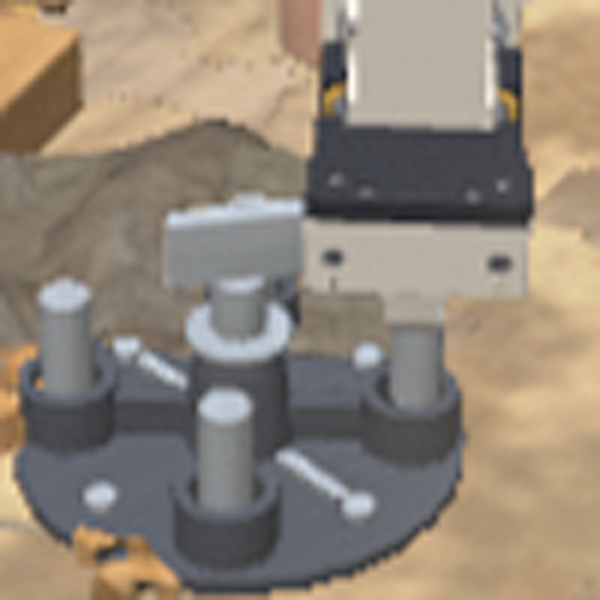

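The roller is centred in the mouth. I'll shift 1 mm outward for extra wing clearance, still within the bore, and lower slowly.

```bash
python3 -m creep '[{"translation":[-0.001,-0.0002,0.003],"rot":[0,0,0],"jaw":0.01},{"translation":[0,0,0.004],"rot":[0,0,0],"jaw":0.01},{"translation":[0,0,0.004],"rot":[0,0,0],"jaw":0.01},{"translation":[0,0,0.004],"rot":[0,0,0],"jaw":0.01},{"translation":[0,0,0.003],"rot":[0,0,0],"jaw":0.01},{"translation":[0,0,0.001],"rot":[0,0,0],"jaw":0.01},{"translation":[0,0,0.001],"rot":[0,0,0],"jaw":0.01},{"translation":[0,0,0],"rot":[0,0,0],"jaw":0.01}]' 30
python3 - <<'E'
from h import *
st([.5092,-.0189,.061],-62.5)
im=optics.get_image("wrist");crop("w12",im,320,260,60,6)
E
```

```text
clock: 17.67
position: [0.509, -0.0197, 0.0618]
ee_rot: [3.05, 0.753, 0.001]
force: [-1.7, 0.2, 7.9]
width: 0.208
t 17.67 p [ 0.509  -0.0197  0.0618] yaw -62.26 tilt 0.04 F [-1.7  0.2  7.9] Mz [0.05 0.54 0.01] w 19.1 j7 -1.26
 tool delta mm [ 0.5 -0.6  0.8] rotz 0.24
```

View pics/w12.png

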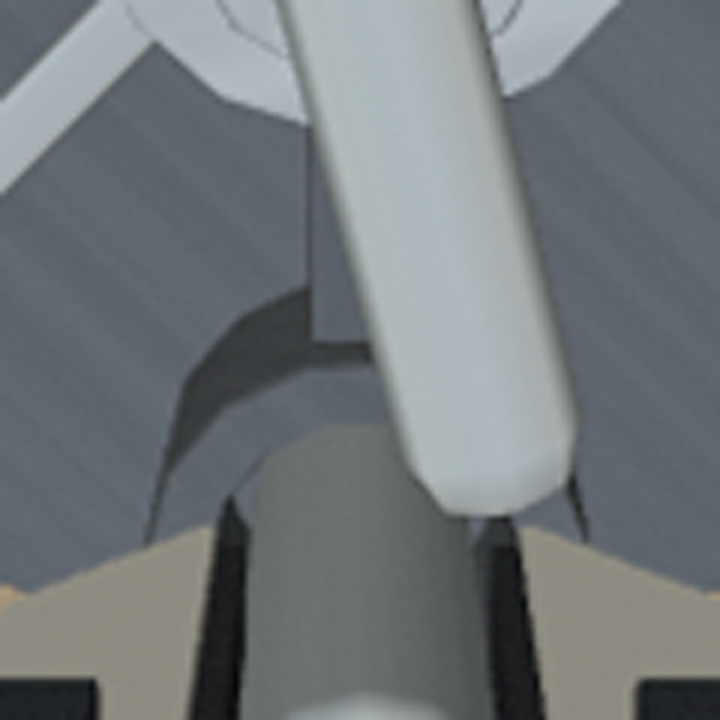

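Floor contact at TCP z=0.0618, exactly 10 mm above the grip height at pick, so the roller is seated. I'll release and rise.

```bash
python3 -m creep '[{"translation":[0,0,0],"rot":[0,0,0],"jaw":0.045},{"translation":[0,0,0],"rot":[0,0,0],"jaw":0.045},{"translation":[0,0,0],"rot":[0,0,0],"jaw":0.045},{"translation":[0,0,0],"rot":[0,0,0],"jaw":0.045},{"translation":[0,0,0],"rot":[0,0,0],"jaw":0.045},{"translation":[0,0,-0.01],"rot":[0,0,0],"jaw":0.045},{"translation":[0,0,-0.02],"rot":[0,0,0],"jaw":0.045},{"translation":[0,0,-0.03],"rot":[0,0,0],"jaw":0.045},{"translation":[0,0,-0.03],"rot":[0,0,0],"jaw":0.045},{"translation":[0,0,-0.025],"rot":[0,0,0],"jaw":0.045},{"translation":[0,0,-0.012],"rot":[0,0,0],"jaw":0.045},{"translation":[0,0,0],"rot":[0,0,0],"jaw":0.045}]' 30
python3 - <<'E'
from h import *
st([.566,.0107,.19],-48)
im=optics.get_image("wrist");cv2.imwrite("pics/w13.png",im[:,:,::-1])
c=optics.camera_info("wrist")
for d in optics.pinpoint("wrist","wings"): print(d,onz(c,d['location'],.094))
print(proj(c,[.566,.0107,.094]))
im=optics.get_image("side");crop("s13",im,311,260,50,6)
E
```

```text
clock: 18.72
position: [0.5104, -0.0197, 0.1921]
ee_rot: [3.049, 0.752, 0.009]
force: [0.8, -0.0, -0.8]
width: 0.49
t 18.72 p [ 0.5104 -0.0197  0.1921] yaw -62.27 tilt 0.34 F [ 0.8 -0.  -0.8] Mz [ 0.01 -0.1   0.01] w 45.0 j7 -1.22
 tool delta mm [63.4 -1.1  2.4] rotz -14.27
[318.88311722 157.43638912]
```

View pics/w13.png

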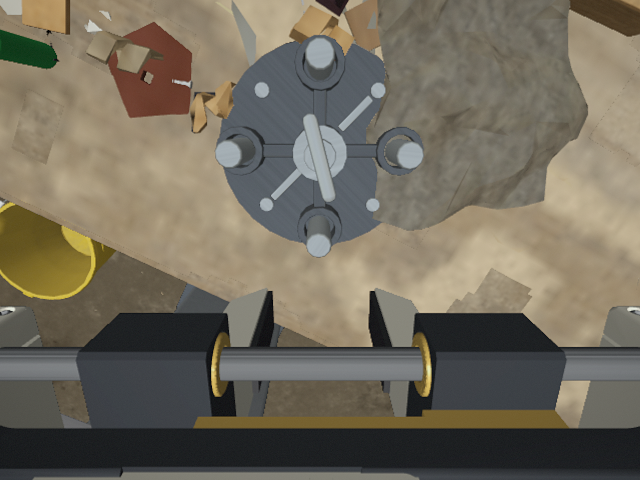

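View pics/s13.png

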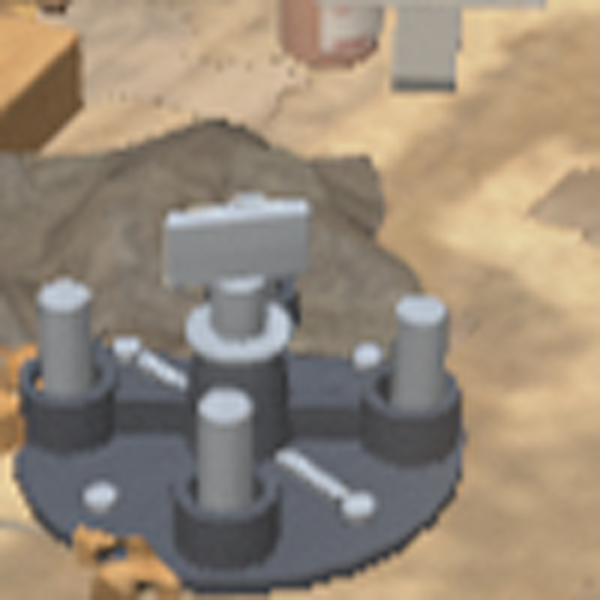

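Wrist view: rollers now stand in all four cups, at (320,55), (230,153), (403,155) and (318,243). I'll measure the wing and rib angles from this picture.

```bash
python3 - <<'E'
from h import *
c=optics.camera_info("wrist")
A=onz(c,(311,119),.11);B=onz(c,(327.5,196),.11);d=A-B;print("wing",A,B,np.linalg.norm(d),np.degrees(np.arctan2(d[1],d[0])),(A+B)/2)
A=onz(c,(378,90),.012);B=onz(c,(266,205),.012);d=B-A;print("rib",np.linalg.norm(d),np.degrees(np.arctan2(d[1],d[0])),(A+B)/2)
q=onz(c,(320,153),.055);print(q)
E
```

```text
wing [0.58240501 0.02498916 0.11      ] [ 0.54805638 -0.00386374  0.11      ] 0.044858873257143224 40.030312369335995 [0.56523069 0.01056271 0.11      ]
rib 0.13173717600238363 162.66120227845462 [0.56362306 0.01026471 0.012     ]
[0.56460657 0.01009948 0.055     ]
```

```bash
python3 -m creep '[{"translation":[0.013,0,0],"rot":[0,0,0],"jaw":0.04},{"translation":[0.025,-0.0005,0],"rot":[0,0,0],"jaw":0.04},{"translation":[0.018,-0.0005,0],"rot":[0,0,0],"jaw":0.04},{"translation":[0.007,0,0],"rot":[0,0,-3],"jaw":0.04},{"translation":[0,0,0],"rot":[0,0,-5],"jaw":0.04},{"translation":[0,0,0.005],"rot":[0,0,-4.3],"jaw":0.04},{"translation":[0,0,0.02],"rot":[0,0,0],"jaw":0.04},{"translation":[0,0,0.02],"rot":[0,0,0],"jaw":0.04},{"translation":[0,0,0.01],"rot":[0,0,0],"jaw":0.04},{"translation":[0,0,0],"rot":[0,0,0],"jaw":0.04},{"translation":[0,0,0],"rot":[0,0,0],"jaw":0.04}]' 30
python3 - <<'E'
from h import *
st([.5657,.0107,.093],-50)
im=optics.get_image("wrist");crop("w14",im,320,280,100,4)
im=optics.get_image("top");crop("t14",im,311,235,50,6)
E
```

```text
clock: 19.78
position: [0.5633, 0.0103, 0.1325]
ee_rot: [-2.951, -1.075, 0.003]
force: [0.7, 0.4, 0.0]
width: 0.433
t 19.78 p [0.5633 0.0103 0.1325] yaw -49.96 tilt 0.13 F [0.7 0.4 0. ] Mz [-0.   -0.03 -0.  ] w 39.7 j7 -1.1
 tool delta mm [ 2.2  1.3 39.5] rotz 0.04
```

View pics/w14.png

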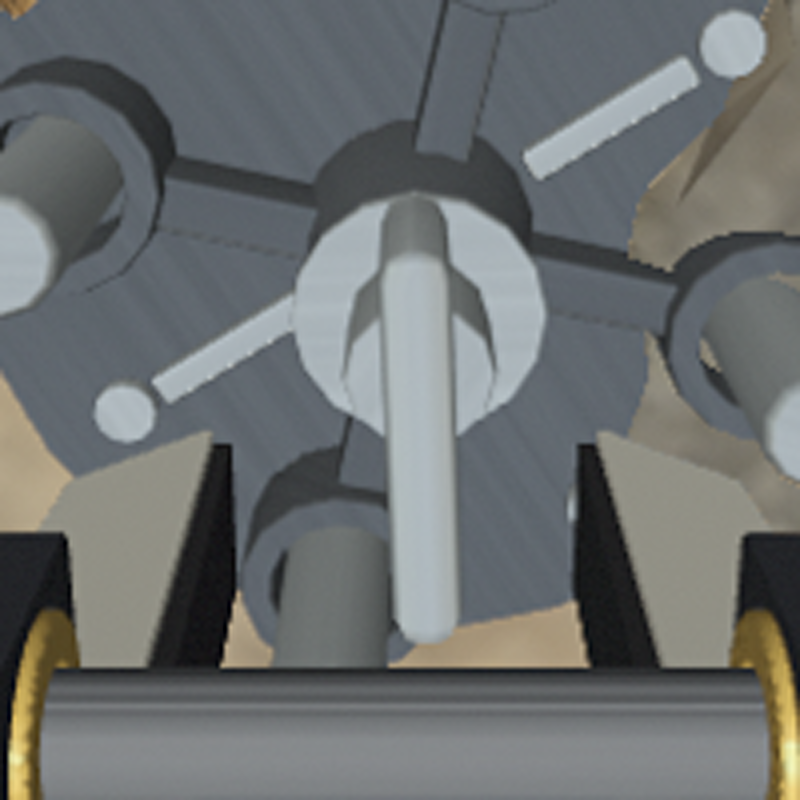

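The wing is aligned with the jaws, slightly right of centre. I'll correct and descend.

```bash
python3 -m creep '[{"translation":[0.0018,0.0014,0.005],"rot":[0,0,0],"jaw":0.04},{"translation":[0,0,0.012],"rot":[0,0,0],"jaw":0.04},{"translation":[0,0,0.012],"rot":[0,0,0],"jaw":0.04},{"translation":[0,0,0.008],"rot":[0,0,0],"jaw":0.04},{"translation":[0,0,0.002],"rot":[0,0,0],"jaw":0.04},{"translation":[0,0,0],"rot":[0,0,0],"jaw":0.04},{"translation":[0,0,0],"rot":[0,0,0],"jaw":0.04}]' 30
python3 - <<'E'
from h import *
st([.5657,.0107,.093],-50)
im=optics.get_image("wrist");crop("w15",im,320,280,100,4)
st([.5657,.0107,.093],-50)
E
```

```text
clock: 20.47
position: [0.5666, 0.0105, 0.0947]
ee_rot: [2.952, 1.075, 0.001]
force: [-0.2, 0.3, 0.7]
width: 0.436
t 20.47 p [0.5666 0.0105 0.0947] yaw -49.97 tilt 0.04 F [-0.2  0.3  0.7] Mz [ 0.01 -0.07 -0.02] w 40.0 j7 -1.11
 tool delta mm [-0.5 -0.7  1.7] rotz 0.03
t 20.52 p [0.5667 0.0105 0.0949] yaw -49.97 tilt 0.06 F [ 0.9  0.5 -0.2] Mz [ 0.03 -0.02  0.02] w 40.1 j7 -1.11
 tool delta mm [-0.6 -0.8  1.9] rotz 0.03
```

View pics/w15.png

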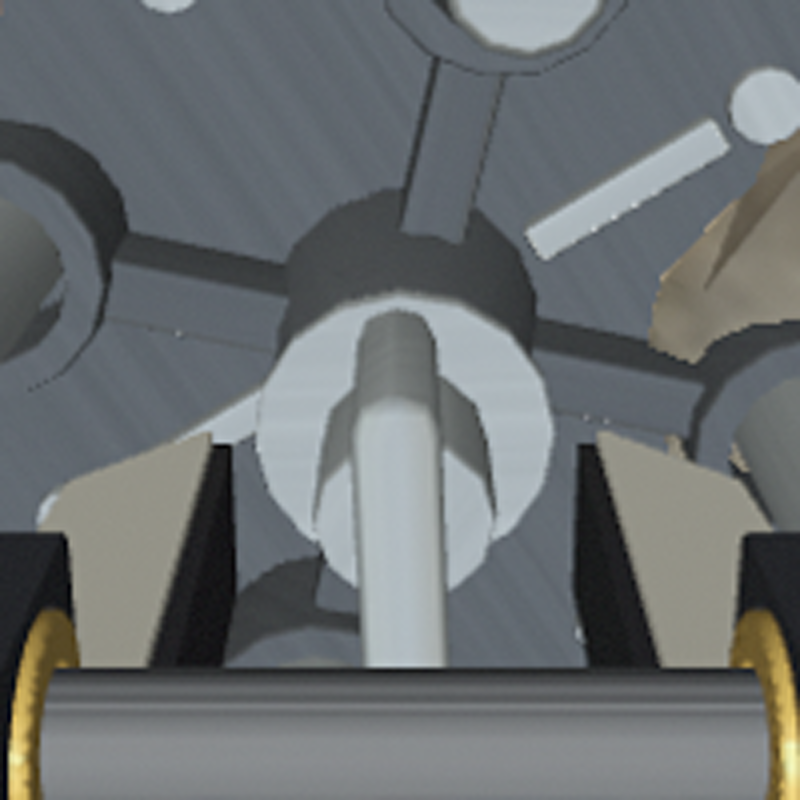

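```bash
python3 -m creep '[{"translation":[0,0,0],"rot":[0,0,0],"jaw":0},{"translation":[0,0,0],"rot":[0,0,0],"jaw":0},{"translation":[0,0,0],"rot":[0,0,0],"jaw":0},{"translation":[0,0,0],"rot":[0,0,0],"jaw":0},{"translation":[0,0,0],"rot":[0,0,0],"jaw":0},{"translation":[0,0,0],"rot":[0,0,0],"jaw":0},{"translation":[0,0,0],"rot":[0,0,0],"jaw":0},{"translation":[0,0,0],"rot":[0,0,0],"jaw":0},{"translation":[0,0,0],"rot":[0,0,0],"jaw":0},{"translation":[0,0,0],"rot":[0,0,0],"jaw":0}]' 30
python3 - <<'E'
from h import *
st([.5657,.0107,.093],-107.4)
E
```

```text
clock: 21.35
position: [0.5665, 0.0103, 0.0944]
ee_rot: [2.952, 1.075, 0.001]
force: [0.6, -1.4, 4.2]
width: 0.199
t 21.35 p [0.5665 0.0103 0.0944] yaw -49.97 tilt 0.03 F [ 0.6 -1.4  4.2] Mz [-0.27 -0.08 -0.03] w 18.3 j7 -1.11
 tool delta mm [-0.4 -0.8  1.4] rotz 57.43
```

```bash
python3 -m creep '[{"translation":[0,0,0],"rot":[0,0,0],"jaw":0},{"translation":[0,0,0],"rot":[0,0,0],"jaw":0},{"translation":[0,0,0],"rot":[0,0,0],"jaw":0},{"translation":[0,0,0],"rot":[0,0,0],"jaw":0}]' 30
python3 - <<'E'
from h import *
st([.5657,.0107,.093],-107.4)
im=optics.get_image("wrist");cv2.imwrite("pics/w16.png",im[:,:,::-1])
im=optics.get_image("side");crop("s16",im,311,260,50,6)
E
```

```text
clock: 21.68
position: [0.5665, 0.0104, 0.0944]
ee_rot: [2.952, 1.075, 0.001]
force: [0.8, -1.0, 5.8]
width: 0.203
t 21.68 p [0.5665 0.0104 0.0944] yaw -49.97 tilt 0.03 F [ 0.8 -1.   5.8] Mz [-0.26 -0.2   0.02] w 18.6 j7 -1.11
 tool delta mm [-0.4 -0.8  1.4] rotz 57.43
```

View pics/w16.png

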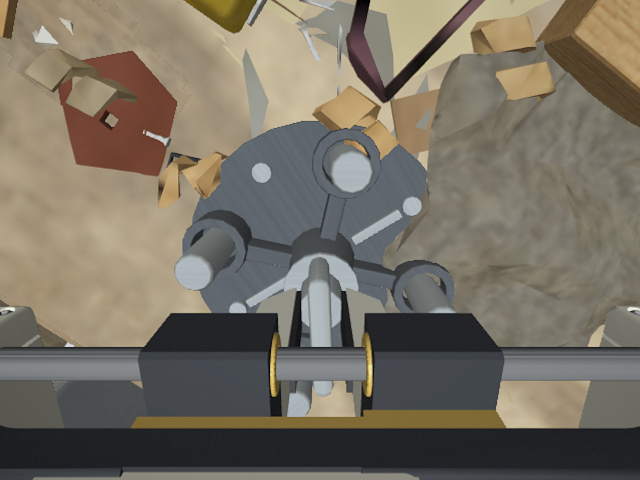

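View pics/s16.png

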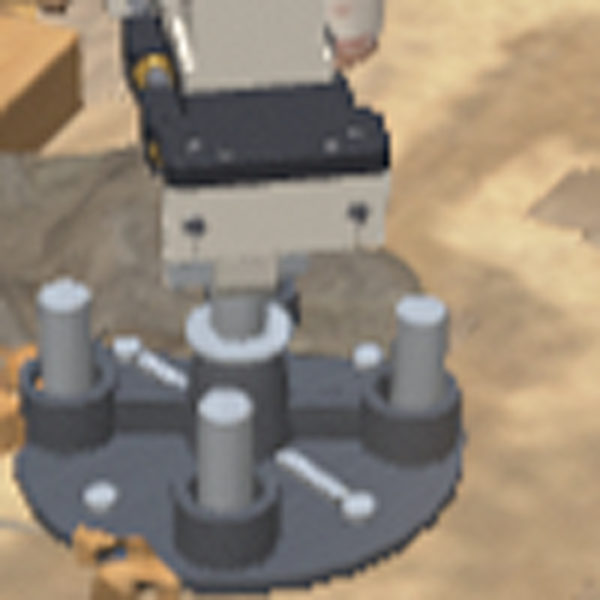

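The jaws stopped at 18.6 mm: the tips have closed on the round shaft just under the wings instead of the 9 mm blade. I'll open, rise 7 mm and close again.

```bash
python3 -m creep '[{"translation":[0,0,0],"rot":[0,0,0],"jaw":0.03},{"translation":[0,0,0],"rot":[0,0,0],"jaw":0.03},{"translation":[0,0,0],"rot":[0,0,0],"jaw":0.03},{"translation":[0,0,0],"rot":[0,0,0],"jaw":0.03},{"translation":[0,0,-0.004],"rot":[0,0,0],"jaw":0.03},{"translation":[0,0,-0.003],"rot":[0,0,0],"jaw":0.03},{"translation":[0,0,0],"rot":[0,0,0],"jaw":0.03}]' 30
python3 -m creep '[{"translation":[0,0,0],"rot":[0,0,0],"jaw":0},{"translation":[0,0,0],"rot":[0,0,0],"jaw":0},{"translation":[0,0,0],"rot":[0,0,0],"jaw":0},{"translation":[0,0,0],"rot":[0,0,0],"jaw":0},{"translation":[0,0,0],"rot":[0,0,0],"jaw":0},{"translation":[0,0,0],"rot":[0,0,0],"jaw":0},{"translation":[0,0,0],"rot":[0,0,0],"jaw":0},{"translation":[0,0,0],"rot":[0,0,0],"jaw":0},{"translation":[0,0,0],"rot":[0,0,0],"jaw":0}]' 30
python3 - <<'E'
from h import *
st([.5657,.0107,.101],-107.4)
E
```

```text
clock: 22.37
position: [0.5666, 0.0105, 0.1019]
ee_rot: [2.952, 1.075, 0.001]
force: [-0.3, 0.8, 0.8]
width: 0.324
clock: 23.12
position: [0.5663, 0.0102, 0.1012]
ee_rot: [2.952, 1.075, -0.0]
force: [0.9, -1.2, -1.5]
width: 0.092
t 23.12 p [0.5663 0.0102 0.1012] yaw -49.98 tilt 0.01 F [ 0.9 -1.2 -1.5] Mz [-0.32 -0.3   0.04] w 8.5 j7 -1.11
 tool delta mm [-0.1 -0.8  0.2] rotz 57.42
```

The blade is gripped at 8.5 mm. I'll turn clockwise (+tool z), then slowly near the stop.

```bash
python3 -m creep '[{"translation":[0,0,0],"rot":[0,0,3],"jaw":0},{"translation":[0,0,0],"rot":[0,0,5],"jaw":0},{"translation":[0,0,0],"rot":[0,0,6],"jaw":0},{"translation":[0,0,0],"rot":[0,0,6],"jaw":0},{"translation":[0,0,0],"rot":[0,0,6],"jaw":0},{"translation":[0,0,0],"rot":[0,0,6],"jaw":0},{"translation":[0,0,0],"rot":[0,0,6],"jaw":0},{"translation":[0,0,0],"rot":[0,0,5],"jaw":0},{"translation":[0,0,0],"rot":[0,0,4],"jaw":0},{"translation":[0,0,0],"rot":[0,0,2],"jaw":0},{"translation":[0,0,0],"rot":[0,0,0],"jaw":0}]' 30
python3 -c "
from h import *
st([.5657,.0107,.101],-107.4)"
python3 -m creep '[{"translation":[0,0,0],"rot":[0,0,1.5],"jaw":0},{"translation":[0,0,0],"rot":[0,0,1.5],"jaw":0},{"translation":[0,0,0],"rot":[0,0,0],"jaw":0}]' 30
python3 -c "
from h import *
st([.5657,.0107,.101],-107.4)"
```

```text
clock: 24.03
position: [0.5662, 0.0103, 0.1012]
ee_rot: [3.131, -0.248, 0.0]
force: [1.2, -1.5, -0.5]
width: 0.092
t 24.03 p [0.5662 0.0103 0.1012] yaw -99.06 tilt 0.02 F [ 1.2 -1.5 -0.5] Mz [-0.37 -0.25 -0.03] w 8.5 j7 -1.82
 tool delta mm [-0.6 -0.3  0.2] rotz 8.34
clock: 24.28
position: [0.5662, 0.0103, 0.1011]
ee_rot: [3.124, -0.33, -0.0]
force: [1.3, -2.0, -1.4]
width: 0.093
t 24.28 p [0.5662 0.0103 0.1011] yaw -102.07 tilt 0.0 F [ 1.3 -2.  -1.4] Mz [-0.32 -0.31 -0.05] w 8.6 j7 -1.87
 tool delta mm [-0.6 -0.2  0.1] rotz 5.33
```

```bash
python3 -m creep '[{"translation":[0,0,0],"rot":[0,0,1.5],"jaw":0},{"translation":[0,0,0],"rot":[0,0,1.5],"jaw":0},{"translation":[0,0,0],"rot":[0,0,0],"jaw":0}]' 30 | grep -v force
python3 -c "
from h import *
st()"
python3 -m creep '[{"translation":[0,0,0],"rot":[0,0,1],"jaw":0},{"translation":[0,0,0],"rot":[0,0,1],"jaw":0},{"translation":[0,0,0],"rot":[0,0,0],"jaw":0}]' 30| grep -v force
python3 -c "
from h import *
st()"
python3 -m creep '[{"translation":[0,0,0],"rot":[0,0,1],"jaw":0},{"translation":[0,0,0],"rot":[0,0,1],"jaw":0},{"translation":[0,0,0],"rot":[0,0,0],"jaw":0}]' 30| grep -v force
python3 -c "
from h import *
st()"
```

```text
clock: 24.53
position: [0.5662, 0.0104, 0.1012]
ee_rot: [3.114, -0.413, -0.0]
width: 0.098
t 24.53 p [0.5662 0.0104 0.1012] yaw -105.1 tilt 0.0 F [ 1.3 -1.3 -2.6] Mz [-0.37 -0.3  -0.01] w 9.0 j7 -1.91
clock: 24.78
position: [0.5662, 0.0103, 0.1012]
ee_rot: [3.107, -0.466, 0.0]
width: 0.095
t 24.78 p [0.5662 0.0103 0.1012] yaw -107.06 tilt 0.01 F [ 1.5 -1.2 -3.1] Mz [-0.37 -0.35  0.01] w 8.8 j7 -1.94
clock: 25.03
position: [0.5662, 0.0104, 0.1012]
ee_rot: [3.098, -0.519, -0.0]
width: 0.095
t 25.03 p [0.5662 0.0104 0.1012] yaw -109.03 tilt 0.01 F [ 1.7 -2.5 -2.7] Mz [-0.45 -0.38  0.34] w 8.7 j7 -1.97
```

Mz jumps to 0.34 N·m at yaw -109. One more small step will confirm the stop.

```bash
python3 -m creep '[{"translation":[0,0,0],"rot":[0,0,1],"jaw":0},{"translation":[0,0,0],"rot":[0,0,0.5],"jaw":0},{"translation":[0,0,0],"rot":[0,0,0],"jaw":0},{"translation":[0,0,0],"rot":[0,0,0],"jaw":0}]' 30 | grep -v force
python3 - <<'E'
from h import *
st()
im=optics.get_image("wrist");cv2.imwrite("pics/w20.png",im[:,:,::-1])
im=optics.get_image("side");crop("s20",im,311,260,50,6)
E
```

```text
clock: 25.37
position: [0.5662, 0.0104, 0.1012]
ee_rot: [3.092, -0.558, 0.0]
width: 0.099
t 25.37 p [0.5662 0.0104 0.1012] yaw -110.45 tilt 0.01 F [ 1.8 -2.7 -4. ] Mz [-0.51 -0.37  0.49] w 9.1 j7 -1.99
```

View pics/w20.png

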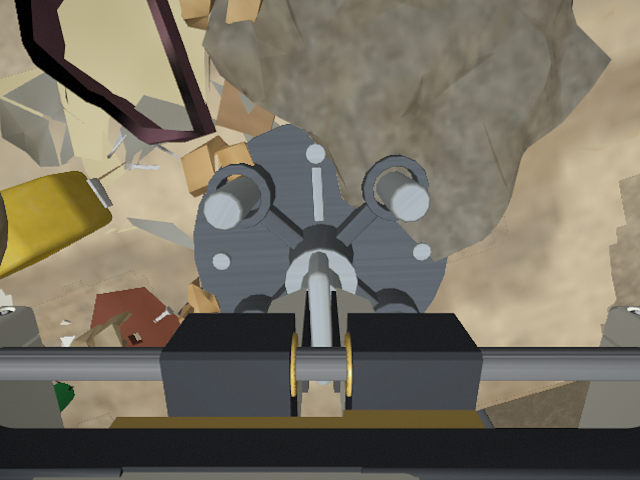

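The wing lies along the rib (rib at (317,190) in line with the wing at (320,290)) and torque keeps climbing to 0.49 N·m, so it is seated at about -107.3° yaw. Now back it off a quarter turn, to yaw -17.3.

```bash
python3 -m creep '[{"translation":[0,0,0],"rot":[0,0,-3],"jaw":0},{"translation":[0,0,0],"rot":[0,0,-6],"jaw":0},{"translation":[0,0,0],"rot":[0,0,-7],"jaw":0},{"translation":[0,0,0],"rot":[0,0,-7],"jaw":0},{"translation":[0,0,0],"rot":[0,0,-7],"jaw":0},{"translation":[0,0,0],"rot":[0,0,-7],"jaw":0},{"translation":[0,0,0],"rot":[0,0,-7],"jaw":0},{"translation":[0,0,0],"rot":[0,0,-7],"jaw":0},{"translation":[0,0,0],"rot":[0,0,-7],"jaw":0},{"translation":[0,0,0],"rot":[0,0,-7],"jaw":0},{"translation":[0,0,0],"rot":[0,0,-7],"jaw":0},{"translation":[0,0,0],"rot":[0,0,-7],"jaw":0}]' 30 | grep -v force
python3 -m creep '[{"translation":[0,0,0],"rot":[0,0,-6],"jaw":0},{"translation":[0,0,0],"rot":[0,0,-5],"jaw":0},{"translation":[0,0,0],"rot":[0,0,-3],"jaw":0},{"translation":[0,0,0],"rot":[0,0,0],"jaw":0},{"translation":[0,0,0],"rot":[0,0,0],"jaw":0}]' 30 | grep -v force
python3 - <<'E'
from h import *
st([.566,.0105,.101],-17.2)
im=optics.get_image("wrist");cv2.imwrite("pics/w21.png",im[:,:,::-1])
im=optics.get_image("side");crop("s21",im,311,260,50,6)
E
```

```text
clock: 26.47
position: [0.5663, 0.0101, 0.1012]
ee_rot: [2.737, 1.542, 0.0]
width: 0.094
clock: 26.88
position: [0.5663, 0.0102, 0.1012]
ee_rot: [2.535, 1.855, 0.0]
width: 0.093
t 26.88 p [0.5663 0.0102 0.1012] yaw -17.61 tilt 0.01 F [ 3.2 -3.1 -4.9] Mz [-0.51 -0.76  0.05] w 8.6 j7 -0.64
 tool delta mm [ 0.2 -0.4  0.2] rotz -0.41
```

View pics/w21.png

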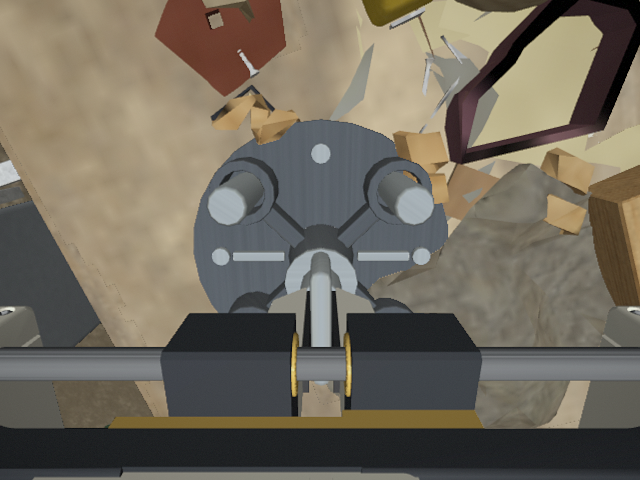

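View pics/s21.png

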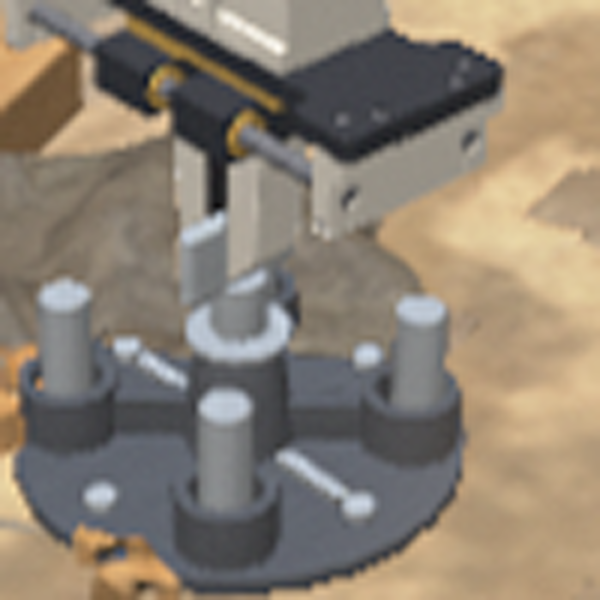

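The wings are now square to the ribs: the ribs lie horizontally at (221,257)–(421,256) and the wing is vertical at column 320. Last I'll check that the other items are undisturbed.

```bash
python3 - <<'E'
from h import *
im=optics.get_image("top");a=cv2.imread("pics/top0.png")
cv2.imwrite("pics/top_end.png",im[:,:,::-1])
d=cv2.absdiff(im[:,:,::-1],a).max(2)
for n,(u,v) in dict(glueR=(432,183),glueG=(502,218),tape=(250,210),pot1=(170,292),pot2=(175,258),green=(215,260)).items(): print(n,d[v-12:v+12,u-12:u+12].mean().round(1))
c=optics.camera_info("wrist")
w=optics.get_image("wrist")
A=onz(c,(221,257),.012);B=onz(c,(421.5,256),.012);e=A-B;print("rib",np.degrees(np.arctan2(e[1],e[0])),np.linalg.norm(e))
crop("w22",w,320,290,60,8)
st()
E
```

```text
glueR 7.6
glueG 7.8
tape 12.4
pot1 7.3
pot2 7.4
green 6.9
rib 162.72716033611778 0.13297699557695647
t 27.08 p [0.5663 0.0101 0.1012] yaw -17.55 tilt 0.03 F [ 3.7 -3.  -5.5] Mz [-0.71 -0.89 -0.02] w 9.2 j7 -0.64
```

View pics/top_end.png

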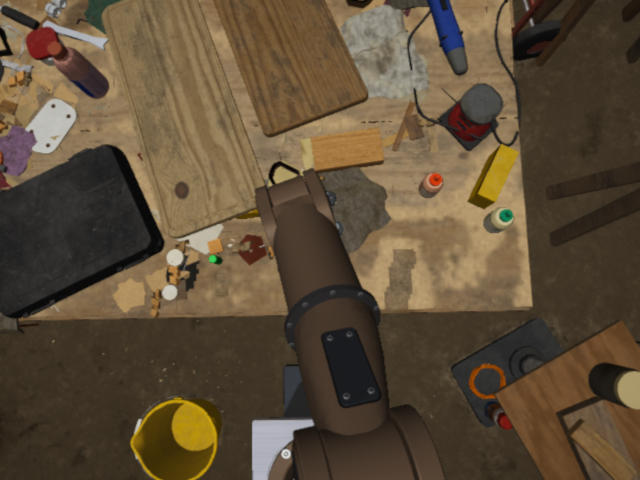

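View pics/w22.png

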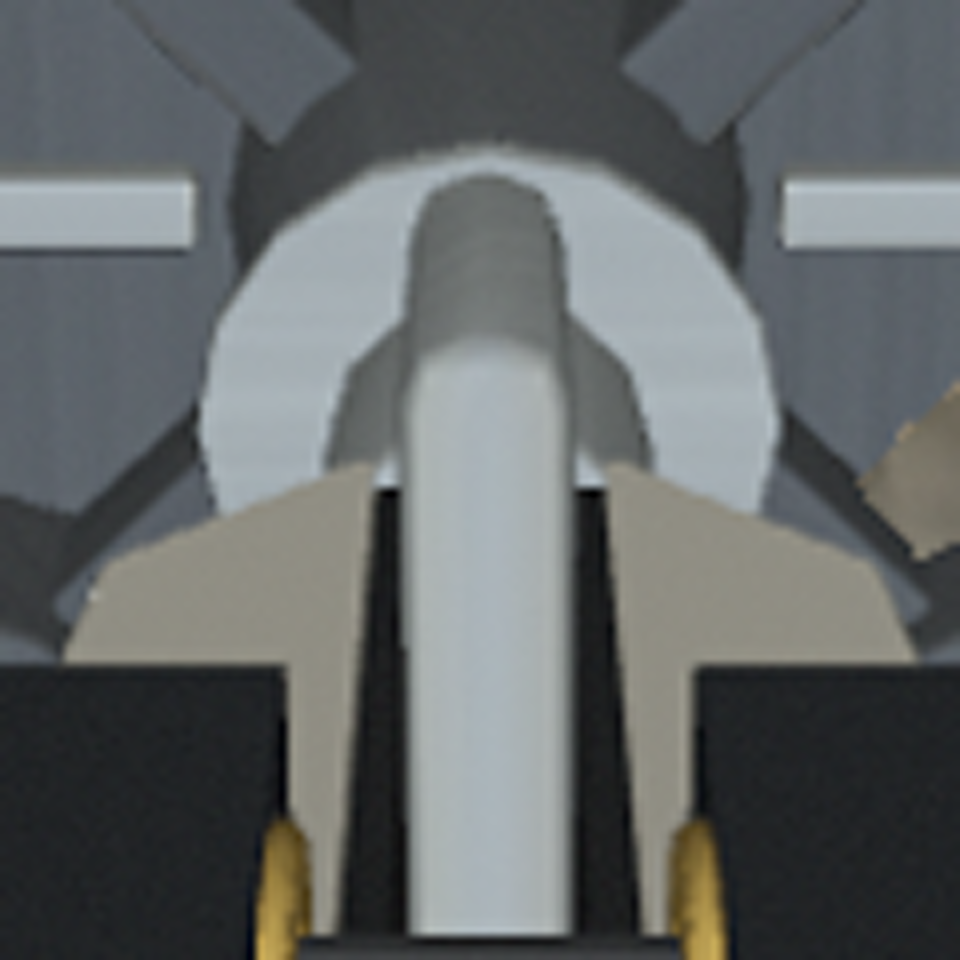

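The blade is square to the ribs (rib 162.7°, jaw line -17.55°, so within about 0.3°). The pots at (172,292) and (175,258) and the bottles at (432,183) and (502,218) are unmoved. Handing in with the grip held.

```bash
python3 -c "
from cell import arm
print(arm.sign_off())"
```

```text
the job is handed in; nothing more can be done
None
```

I stood both steel rollers in the two empty pockets and let go of them. I then turned the thumbscrew clockwise to its stop, backed it off a quarter turn, and handed the job in at 27 s still gripping the wings with 30 N.

**Rollers:** each one met the pocket floor at the expected height, with 8–9 N of contact. The later pictures show rollers standing in all four cups, level with the filled ones where the side camera could see them. I could not see the roller in the far pocket (135°) from the side, only from the wrist camera.

**Thumbscrew:** the stop showed at jaw yaw about -107.3°, where the moment climbed to 0.49 N·m with the wings along the ribs. At hand-in the jaws stood at -17.55°, and the wings were square to the ribs within about 0.3°.

**Other items:** the glue bottles and pots look unmoved in the top view. The tape measure is mostly hidden by the arm there, so I did not check it fully, but the path stayed clear of it.

**Mistakes along the way:** I lifted too early on the first grasp of roller A, but it stayed standing. The first pinch on the thumbscrew closed on its shaft (18.6 mm). Both were redone without anything being knocked.

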